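# Load the platform shaker with slide boxes

### The job

Load the shaker: draw each slide box out of the rack towards you by pressing down on its open front part and pulling, and tip the orange box that stands on edge over onto its blank back so that it lies label up on the bench. Seat every box flat and square in a pocket of its own on the shaker platform, label up, and only when all of them are in, push the shaker's red lever fully over to its other side. Leave the measuring cylinder, flask and bottle where they stand.

Things in the scene. Friction and masses are not known exactly. Their poses are not given: they have to be found in the camera images.
- box_a_center (a point): flat slide-staining box, blue plastic with a white paper label on its top face, 100 x 50 x 26 mm (x along the length, y across the width, z out of the label face), about 90 g. The point is the centre of the box. Starts lying flat, label up, in one of the three bays of the rack, its length along the bay; it may be absent (None).
- box_b_center (a point): flat slide-staining box, green plastic with a white paper label on its top face, 100 x 50 x 26 mm (x along the length, y across the width, z out of the label face), about 90 g. The point is the centre of the box. Starts lying flat, label up, in one of the three bays of the rack, its length along the bay; it may be absent (None).
- box_c_center (a point): flat slide-staining box, red plastic with a white paper label on its top face, 100 x 50 x 26 mm (x along the length, y across the width, z out of the label face), about 90 g. The point is the centre of the box. Starts lying flat, label up, in one of the three bays of the rack, its length along the bay; it may be absent (None).
- box_d_center (a point): flat slide-staining box, orange plastic, white label on one face, 100 x 50 x 26 mm (x length, y width, z out of the label), about 90 g. The point is its centre. Starts standing on a long narrow side on the bench (50 mm tall, 26 mm thick), label (z) facing roughly to the robot; a push of about 1 N on the label near its upper edge tips it onto its back (no label, black glide pad).
- box_a: the blue slide box as a whole; the origin is the centre of its blank back face, 13 mm below point box_a_center along z. Same axes as the point.
- box_b: the green slide box as a whole; the origin is the centre of its blank back face, 13 mm below point box_b_center along z. Same axes as the point.
- box_c: the red slide box as a whole; the origin is the centre of its blank back face, 13 mm below point box_c_center along z. Same axes as the point.
- box_d: the orange slide box as a whole; the origin is the centre of its blank back face, 13 mm below point box_d_center along z. Same axes as the point.
- rack: fixed rack, 126 mm deep (x from -60 at the open front to +66), 186 mm wide, with three bays: centre lines y = -60, 0, +60 mm, each 54 mm wide, 6 mm aluminium walls 38 mm high up to the front, so no room for fingers beside a box; no floor. A clear roof 38 to 44 mm above the bench covers x = -10 mm to the back. Origin: middle, on the bench; x points to the closed back, boxes come out along -x.
- rack_front (a point): middle of the rack's open front edge, at bench level, axes as the rack. In front of the roof 30 to 50 mm of each box's top lies open from above. Boxes rest on the bench on a smooth black glide pad (1 mm proud of the blank back) and slide on it with friction about 0.12; a steady press of about 7 N draws them well.
- shaker: fixed blue platform shaker, body 260 mm (x) by 285 mm (y from -97 to +187), 52 mm high, with a dark platform 245 x 175 mm centred over the origin, carrying four pockets framed by aluminium ribs. Origin: at bench level under the platform's centre. The lever stands beside the platform at y = +152 mm.
- pocket0 (a point): centre of the floor of pocket 0 of the shaker, at x = -57, y = -40 mm, 70 mm above the bench. The pocket is 105 mm long (x) by 55 mm wide (y), its ribs 6 mm high; ribs between neighbours are 25 mm wide across y and 9 mm across x. Axes as the shaker.
- pocket1 (a point): centre of the floor of pocket 1 of the shaker, at x = -57, y = 40 mm, 70 mm above the bench. The pocket is 105 mm long (x) by 55 mm wide (y), its ribs 6 mm high; ribs between neighbours are 25 mm wide across y and 9 mm across x. Axes as the shaker.
- pocket2 (a point): centre of the floor of pocket 2 of the shaker, at x = 57, y = -40 mm, 70 mm above the bench. The pocket is 105 mm long (x) by 55 mm wide (y), its ribs 6 mm high; ribs between neighbours are 25 mm wide across y and 9 mm across x. Axes as the shaker.
- pocket3 (a point): centre of the floor of pocket 3 of the shaker, at x = 57, y = 40 mm, 70 mm above the bench. The pocket is 105 mm long (x) by 55 mm wide (y), its ribs 6 mm high; ribs between neighbours are 25 mm wide across y and 9 mm across x. Axes as the shaker.
- switch (a joint): angle of the shaker's lever, rad: 0 leaning to the shaker's -x (off), 1.0 leaning fully to its +x (on); it stays where it is left and needs about 1 N at its tip. It starts at 0 to 0.3.
- switch_tip (a point): centre of the lever's red ball, 26 mm across. The lever is 70 mm long from a pivot at x = 0, y = 152, z = 74 mm in the shaker's frame, and swings in the plane y = 152; the grey block under it is 70 x 50 mm, its top 77 mm above the bench.
- cylinder: bystander: tall white plastic measuring cylinder, 245 mm high, 56 mm across, on a 90 mm square foot. Origin under the foot.
- flask: bystander: amber conical flask, 135 mm high, 86 mm across at the foot. Origin under the foot.
- reagent: bystander: white reagent bottle with a blue cap, 140 mm high, 64 mm across. Origin under the foot.

How it is judged:
On the way, in this order (a step that is already met when the one before it is completed fails the run):
1. the orange box lies flat on the bench, label up (angle between box_d_center's own z axis and vertical below 0.1 rad and height (world z) of box_d_center below 0.018 m and linear speed of box_d below 0.05 m/s), for 0.2 s.
2. every box sits flat in a pocket, label up (((horizontal distance between box_a_center and pocket0 below 0.005 m and z of box_a_center in the frame of pocket0 between 0.01 and 0.016 m and angle between the x axis of box_a_center and the x axis of pocket0, either way round below 0.07 rad) or (horizontal distance between box_a_center and pocket1 below 0.005 m and z of box_a_center in the frame of pocket1 between 0.01 and 0.016 m and angle between the x axis of box_a_center and the x axis of pocket1, either way round below 0.07 rad) or (horizontal distance between box_a_center and pocket2 below 0.005 m and z of box_a_center in the frame of pocket2 between 0.01 and 0.016 m and angle between the x axis of box_a_center and the x axis of pocket2, either way round below 0.07 rad) or (horizontal distance between box_a_center and pocket3 below 0.005 m and z of box_a_center in the frame of pocket3 between 0.01 and 0.016 m and angle between the x axis of box_a_center and the x axis of pocket3, either way round below 0.07 rad)) and angle between each of box_a_center, box_b_center, box_c_center, box_d_center's own z axis and vertical below 0.06 rad and linear speed of each of box_a, box_b, box_c, box_d below 0.03 m/s and ((horizontal distance between box_b_center and pocket0 below 0.005 m and z of box_b_center in the frame of pocket0 between 0.01 and 0.016 m and angle between the x axis of box_b_center and the x axis of pocket0, either way round below 0.07 rad) or (horizontal distance between box_b_center and pocket1 below 0.005 m and z of box_b_center in the frame of pocket1 between 0.01 and 0.016 m and angle between the x axis of box_b_center and the x axis of pocket1, either way round below 0.07 rad) or (horizontal distance between box_b_center and pocket2 below 0.005 m and z of box_b_center in the frame of pocket2 between 0.01 and 0.016 m and angle between the x axis of box_b_center and the x axis of pocket2, either way round below 0.07 rad) or (horizontal distance between box_b_center and pocket3 below 0.005 m and z of box_b_center in the frame of pocket3 between 0.01 and 0.016 m and angle between the x axis of box_b_center and the x axis of pocket3, either way round below 0.07 rad)) and ((horizontal distance between box_c_center and pocket0 below 0.005 m and z of box_c_center in the frame of pocket0 between 0.01 and 0.016 m and angle between the x axis of box_c_center and the x axis of pocket0, either way round below 0.07 rad) or (horizontal distance between box_c_center and pocket1 below 0.005 m and z of box_c_center in the frame of pocket1 between 0.01 and 0.016 m and angle between the x axis of box_c_center and the x axis of pocket1, either way round below 0.07 rad) or (horizontal distance between box_c_center and pocket2 below 0.005 m and z of box_c_center in the frame of pocket2 between 0.01 and 0.016 m and angle between the x axis of box_c_center and the x axis of pocket2, either way round below 0.07 rad) or (horizontal distance between box_c_center and pocket3 below 0.005 m and z of box_c_center in the frame of pocket3 between 0.01 and 0.016 m and angle between the x axis of box_c_center and the x axis of pocket3, either way round below 0.07 rad)) and ((horizontal distance between box_d_center and pocket0 below 0.005 m and z of box_d_center in the frame of pocket0 between 0.01 and 0.016 m and angle between the x axis of box_d_center and the x axis of pocket0, either way round below 0.07 rad) or (horizontal distance between box_d_center and pocket1 below 0.005 m and z of box_d_center in the frame of pocket1 between 0.01 and 0.016 m and angle between the x axis of box_d_center and the x axis of pocket1, either way round below 0.07 rad) or (horizontal distance between box_d_center and pocket2 below 0.005 m and z of box_d_center in the frame of pocket2 between 0.01 and 0.016 m and angle between the x axis of box_d_center and the x axis of pocket2, either way round below 0.07 rad) or (horizontal distance between box_d_center and pocket3 below 0.005 m and z of box_d_center in the frame of pocket3 between 0.01 and 0.016 m and angle between the x axis of box_d_center and the x axis of pocket3, either way round below 0.07 rad))), for 0.2 s.
3. the lever is pushed fully over (value of joint switch above 0.88 rad), for 0.2 s.
At the end, for the whole second after the job is handed in: Every box that is present lies at rest in a pocket of its own (centre within 5 mm of the pocket's centre, height within 3 mm of seated, within 0.07 rad of square and 0.06 rad of level, label up), and the lever is past 0.88 rad (all of step 2 and value of joint switch above 0.88 rad); the robot touches nothing.
It fails at once if the measuring cylinder is pushed more than 40 mm or tipped over (distance of cylinder from where it was at the start of the episode above 0.04 m or angle between cylinder's own z axis and vertical above 0.4 rad).
It fails at once if the flask is pushed more than 40 mm or tipped over (distance of flask from where it was at the start of the episode above 0.04 m or angle between flask's own z axis and vertical above 0.4 rad).
It fails at once if the reagent bottle is pushed more than 40 mm or tipped over (distance of reagent from where it was at the start of the episode above 0.04 m or angle between reagent's own z axis and vertical above 0.4 rad).
Of box_a, box_b, box_c only 2 to 3 are there at a start; the rules pass over those that are not, and their reading is None.
At some moment in a run one of box_a, box_b, box_c may be knocked a few centimetres aside while the robot is not near it.
Once in a run the grip may slacken for a moment while it holds something.
It also fails if it takes over 210 s, if anything falls off the work surface, if the arm or the gripper's body presses on something with over 40 N, if the wrist force passes 120 N, or if a joint passes its speed limit or range.

### The arm

A 7-joint arm with a two-finger parallel gripper is mounted at the origin on the work surface. World frame = base frame: x ahead of the robot, y to its left, z up, the work surface at z = 0. Lengths are in m, angles in rad, forces in N, time in s.
With the tool pointing down it reaches from about 0.4 to 0.875 m from the base axis. Payload 19.3 kg.
Tool frame: the origin (TCP) lies midway between the tips of the shut fingers; the grasp point (between the pads) lies 19 mm behind it; z points along the fingers, y is the line along which they close (so a half turn about z gives the same grasp; the last joint's range is limited). The gripper opens to 85 mm and grips with 20 to 120 N. Pads are 22 mm wide; open, the fingers measure 114 mm over their backs; the gripper's body (76 mm by 85 mm) begins 54 mm behind the grasp point. The pads swing forward as they close: fully open they stand 13 mm farther back than shut.
Start: joints at [1.031, 0.521, -0.036, 1.599, 0.021, 1.021, -0.113], TCP at [0.283, -0.557, 0.231] pointing down, gripper open.
Joint ranges: [-2.91, 2.91], [-0.3, 2.13], [-1.5, 1.42], [0.17, 2.43], [-1.26, 4.41], [0.16, 1.93], [-2.52, 2.52]. Speed limits (rad/s): [1.89, 1.89, 2.39, 2.39, 3.01, 3.01, 3.01].

### API

Orientations are given as [roll, pitch, yaw] about the fixed x, y, z axes, in that order (R = Rz(yaw) Ry(pitch) Rx(roll)).
In Python, from workcell import * gives the robot as it stands. The module is installed in compiled form; this text tells all that it offers.
- The arm moves only by the tool play_rows, never from a script. Its argument "deltas" is a list of rows, each a list of 7 numbers: the shift along the tool's x, y, z in units of 500 mm (1.0 is 500 mm), then the turn, a rotation vector about the tool's x, y, z in units of 120 degrees (1.0 is 120 degrees), then the closure, from 0 (fully open) to 1 (shut). A call has 1 to 10 rows; each row is the pose to reach, as a shift and turn from the pose commanded when the call began, along the tool's axes at that moment; what a row does not reach only later rows make up. A row lasts 1/10 s, in which the tool goes at most 50 mm and 8.59 degrees, less where a joint would pass 70% of its speed; a pose out of reach is approached as far as the arm can. A call with a number of a shift or a turn outside -1 to 1 is refused whole. A call with a gripper value outside its range is refused whole. The fingers move at their own pace and stop on an object; "newtons" is the grip in N (left out, the last holds). Time passes only in rows, so rows that repeat a pose let the fingers close. It gives the time, the measured TCP pose, the force, the opening and the grip force at its end, in the units of the state.
- observe(): the state, without advancing time (a new reading comes with each control period).
- grab_frame(name): name is "scene" or "top"; returns the picture (400x640x3 uint8, red, green, blue); there is no depth.
- get_calibration(name): a dict with "fovy" (degrees; the focal length in pixels is half the picture's height over the tangent of half this angle, whatever the lens; pixels are square), "cx", "cy" (the principal point, pixels), "k1" (the pictures are not rectified: a ray, as slopes to the right and down, at radius r is drawn at 1 + k1 r^2 times it, then the intrinsics apply), "xyz" and "rotation" of the camera in the world. Camera axes: x right, y down, z forward; pixel columns grow to the right and rows downward; lengths in m; the calibration is good to about 2 mm. A picture is of the moment at which its call begins. get_calibration takes no time and is no camera call.
- job_done(): hands the job in; it is judged then, once.
The state is a dict: "clock": time; "qpos": joint angles; "qd": joint speeds; "joint_efforts": joint torques, N m; "position": TCP position; "tool_rot": TCP orientation; "force": force on the tool from outside, world axes, zero at the start; "moment": the same for the moment, N m; "grip_width": finger opening in m; "finger_force": force on a finger pad.
Only numpy, scipy, OpenCV 4.12 (cv2) and the standard library are available. Lean on these libraries where they do the work, as an engineer would, in place of code of your own. Each camera call takes 0.05 s, during which the arm holds its last target. There are 200 camera calls.

## Working session

There is one attempt and no reset: what is moved stays moved. The work goes in short steps, Python scripts to look and compute and a tool call to move; the robot and the scene stay as the last step left them, time stands still between calls to the robot, and variables do not carry over. Pictures are saved under pics/ and viewed, at most 16 in all, crops included, and the job is handed in when it is done.

Besides the shell and the picture viewer there is one more tool, called after "Emit:" as a command line: name --pt "numbers of a row" for each row, then --argument value for the rest. play_rows: Moves the arm, as the interface text tells. Its arguments: {"type":"object","properties":{"deltas":{"type":"array"},"newtons":{"type":"number"}},"required":["deltas"]}

```bash
mkdir -p pics
cat > h.py <<'E'
import numpy as np, cv2
from scipy.spatial.transform import Rotation as R
from workcell import *
def K(n):
    c=get_calibration(n); f=200/np.tan(np.radians(c["fovy"])/2)
    Rm=np.array(c["rotation"]); 
    if Rm.shape!=(3,3): Rm=R.from_euler('xyz',Rm).as_matrix()
    return c,f,Rm
def ray(n,u,v):
    c,f,Rm=K(n); d=np.array([(u-c["cx"])/f,(v-c["cy"])/f]); s=d.copy()
    for _ in range(20): s=d/(1+c["k1"]*(s@s))
    return np.array(c["xyz"]),Rm@np.array([s[0],s[1],1])
def onz(n,u,v,z):
    o,d=ray(n,u,v); return o+d*(z-o[2])/d[2]
def pix(n,p):
    c,f,Rm=K(n); q=Rm.T@(np.array(p)-np.array(c["xyz"])); s=q[:2]/q[2]; s=s*(1+c["k1"]*(s@s))
    return np.array([s[0]*f+c["cx"],s[1]*f+c["cy"]])
def grab(n,name=None):
    im=cv2.cvtColor(np.array(grab_frame(n)),cv2.COLOR_RGB2BGR)
    if name: cv2.imwrite("pics/"+name+".png",im)
    return im
E
python3 - <<'E'
from h import *
for n in ("scene","top"):
    grab(n,n+"0"); print(get_calibration(n))
print(observe())
E
```

```text
{'fovy': 47.085493568834124, 'cx': 317.11226324273156, 'cy': 200.7834075792206, 'k1': -0.03158411938996484, 'xyz': array([ 1.09611488, -0.71834669,  1.14151252]), 'rotation': array([-2.43514201, -0.01799218,  0.57276558])}
{'fovy': 45.191368440713305, 'cx': 318.4363652971645, 'cy': 193.8131134809192, 'k1': -0.006665043109277797, 'xyz': array([0.42015947, 0.02629812, 1.52656013]), 'rotation': array([-3.01231378,  0.01457813, -1.59977967])}
{'clock': 0.1, 'qpos': array([ 1.03081018,  0.52196323, -0.03634597,  1.59991375,  0.02116461,
        1.02111533, -0.11277108]), 'qd': array([-0.00094879, -0.00223033, -0.0003599 , -0.00130558, -0.00041593,
        0.00010851,  0.0004078 ]), 'joint_efforts': array([ 4.85700031e-03, -9.28489995e+01,  1.98449515e+00, -3.70530760e+01,
        1.81639614e-02,  5.40823050e-03,  5.71262376e-05]), 'position': array([ 0.28279192, -0.55703651,  0.23079092]), 'tool_rot': array([-3.14057636e+00,  3.13724202e-05,  4.69800998e-01]), 'force': array([ 0.06266776, -0.42757548,  0.42973567]), 'moment': array([-0.01352137,  0.02818705, -0.02538243]), 'finger_force': 0.0, 'grip_width': 0.08588446550388319}
```

View pics/scene0.png

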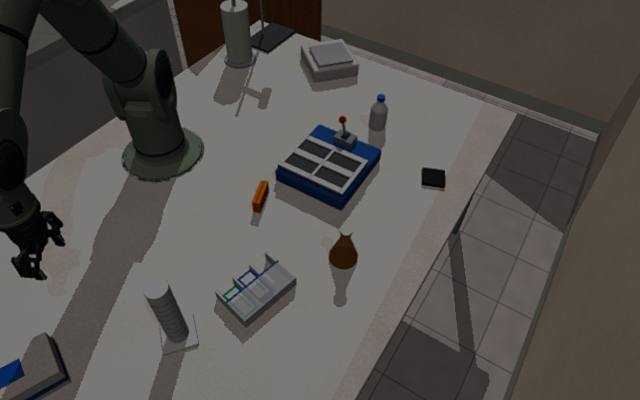

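View pics/top0.png

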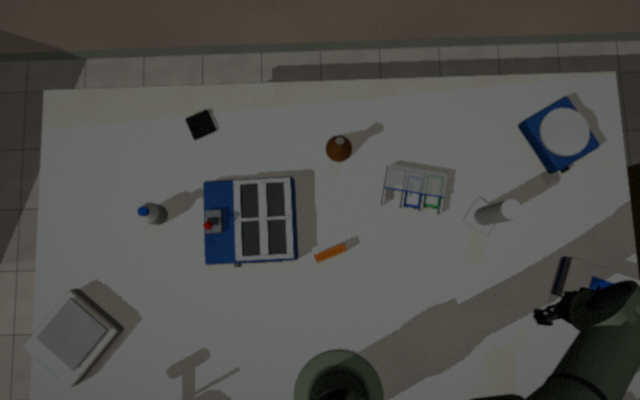

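The scene view shows a rack at about (255,285) with a green and a blue box, and an orange box on edge at (260,197). The shaker is at (330,160) with its red ball at (342,119). In the top view the rack is at (415,190), the orange box at (330,252) and the shaker at (265,220). I see no red box.

Run:
```python
from h import *
im=cv2.imread("pics/top0.png")
def crop(im,x0,y0,w,h,s):
    c=cv2.resize(im[y0:y0+h,x0:x0+w],None,fx=s,fy=s,interpolation=cv2.INTER_CUBIC)
    c=np.clip(c.astype(float)*1.7,0,255).astype(np.uint8)
    for k in range(0,w,20): cv2.putText(c,str(x0+k),(k*s,10),0,.35,(255,0,255)); cv2.line(c,(k*s,12),(k*s,18),(255,0,255))
    for k in range(0,h,20): cv2.putText(c,str(y0+k),(0,k*s+4),0,.35,(255,0,255))
    return c
a=crop(im,200,170,160,100,5); cv2.imwrite("pics/c1.png",a)
b=crop(im,375,155,80,65,7); 
s=cv2.imread("pics/scene0.png"); d=crop(s,210,250,90,78,6)
o=np.zeros((468,1100,3),np.uint8); 
H=max(b.shape[0],d.shape[0]); o=np.zeros((H,b.shape[1]+d.shape[1],3),np.uint8); o[:b.shape[0],:b.shape[1]]=b;o[:d.shape[0],b.shape[1]:]=d
o=cv2.resize(o,None,fx=.72,fy=.72); print(o.shape); cv2.imwrite("pics/c2.png",o)
```

```text
(337, 792, 3)
```

View pics/c1.png

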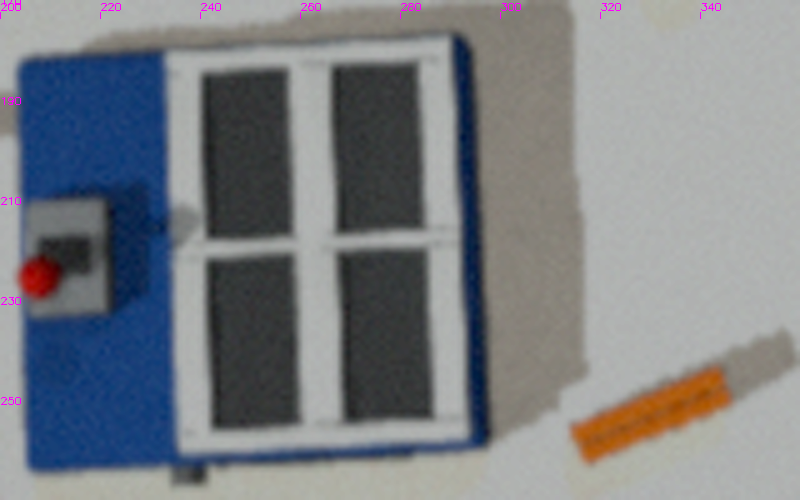

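View pics/c2.png

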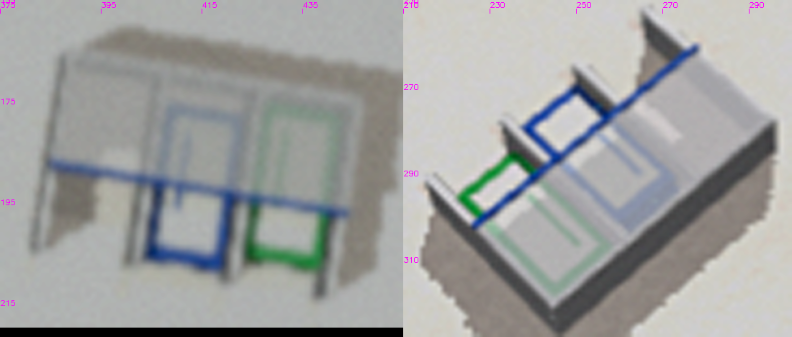

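The crops show the four pockets at about (249,200), (275,199), (251,239) and (277,238), with the orange box at (330,253). The rack's middle bay holds the blue box (front edge about (412,207)) and the right bay the green one (about (433,206)). The left bay is empty.

```bash
cat >> h.py <<'E'
def comps(mask,amin):
    mask=cv2.morphologyEx(mask.astype(np.uint8)*255,cv2.MORPH_OPEN,np.ones((2,2)))
    cs,_=cv2.findContours(mask,cv2.RETR_EXTERNAL,cv2.CHAIN_APPROX_NONE)
    return [c for c in cs if cv2.contourArea(c)>amin]
def rect(n,c,z):
    P=np.array([onz(n,p[0][0],p[0][1],z)[:2] for p in c])*1000
    r=cv2.minAreaRect(P.astype(np.float32)); b=cv2.boxPoints(r)
    e=b[1]-b[0] if np.linalg.norm(b[1]-b[0])>np.linalg.norm(b[2]-b[1]) else b[2]-b[1]
    a=np.degrees(np.arctan2(e[1],e[0])); a=(a+90)%180-90
    return np.round(r[0],1),np.round(sorted(r[1]),1),round(a,1)
def hsv(im): return cv2.split(cv2.cvtColor(im,cv2.COLOR_BGR2HSV))
E
python3 - <<'E'
from h import *
im=cv2.imread("pics/top0.png"); h,s,v=hsv(im)
m=np.zeros_like(v,bool); m[175:270,234:294]=True
for c in comps((v<80)&(s<90)&m,200): print("pocket",rect("top",c,.073),cv2.minAreaRect(c))
for nm,lo,hi,zz in(("orange",5,18,.05),("green",45,75,.027),("blue",105,125,.027)):
    mm=(h>=lo)&(h<=hi)&(s>120)&(v>60)
    k=np.zeros_like(v,bool); k[150:280,300:460]=True
    for c in comps(mm&k,8): print(nm,rect("top",c,zz),cv2.boundingRect(c),cv2.contourArea(c))
S=cv2.imread("pics/scene0.png"); h2,s2,v2=hsv(S)
k=np.zeros_like(v2,bool);k[170:220,240:280]=1
for c in comps((h2<20)&(s2>120)&(v2>60)&k,8):
  print("orange scene z0/.05",rect("scene",c,0),rect("scene",c,.05),cv2.boundingRect(c))
# hand points
for u,w in [(384,204.5),(401,206.5),(420.5,210),(438,213)]: print("wall end z38",np.round(onz("top",u,w,.038)*1000,1))
for u,w in [(404.5,204.8),(419,206.5),(424.5,205.5),(440,208)]: print("box front corner z27",np.round(onz("top",u,w,.027)*1000,1))
print("ball",onz("top",207,226,.135), "flask",onz("top",339,148,.05),"cyl foot",onz("top",487,216,0),"bottle",onz("top",150,213,.07))
E
```

```text
pocket (array([479.5, 249.2]), array([ 56.3, 106.1]), np.float32(1.3)) ((251.130615234375, 238.65606689453125), (35.156158447265625, 18.630979537963867), 87.95458984375)
pocket (array([481.3, 169.1]), array([ 56.1, 106.1]), np.float32(1.4)) ((277.5950622558594, 237.37619018554688), (35.171875, 18.585140228271484), 87.70938873291016)
pocket (array([591.7, 260.5]), array([ 73.2, 109.9]), np.float32(-0.7)) ((247.0, 202.0), (36.0, 24.0), 90.0)
pocket (array([595.1, 171.9]), array([ 55.1, 104.9]), np.float32(-0.9)) ((276.0, 200.0), (34.0, 18.0), 90.0)
orange (array([427.9,   9.4]), array([24.4, 96.9]), np.float32(-69.2)) (316, 245, 31, 18) 216.0
blue (array([ 564.8, -256.6]), array([ 5.6, 28.6]), np.float32(76.8)) (410, 206, 10, 3) 9.0
orange scene z0/.05 (array([410.9,  38.4]), array([ 26.4, 102.3]), np.float32(-69.8)) (array([440.9,   5.2]), array([25.2, 97.9]), np.float32(-69.8)) (253, 182, 16, 23)
wall end z38 [ 574.5 -160.4   38. ]
wall end z38 [ 566.6 -212.8   38. ]
wall end z38 [ 553.9 -272.6   38. ]
wall end z38 [ 542.9 -326.1   38. ]
box front corner z27 [ 572.7 -225.8   27. ]
box front corner z27 [ 566.  -270.7   27. ]
box front corner z27 [ 568.6 -288.1   27. ]
box front corner z27 [ 559.3 -335.9   27. ]
ball [0.51731393 0.36778771 0.135     ] flask [ 0.75550014 -0.02640554  0.05      ] cyl foot [ 0.53178292 -0.4894511   0.        ] bottle [0.56681936 0.55883403 0.07      ]
```

```bash
cat >> h.py <<'E'
def plan(*wps):
    o=observe(); p0=np.array(o["position"]); R0=R.from_euler('xyz',o["tool_rot"])
    for p,yaw,g,n in wps:
        R1=R.from_euler('xyz',[np.pi,0,yaw]); d=R0.inv().apply(np.array(p)-p0)/.5
        w=(R0.inv()*R1).as_rotvec()/np.radians(120)
        print([round(float(x),4) for x in np.r_[d,w]]+[g],"x",n)
E
python3 - <<'E'
from h import *
S=cv2.imread("pics/scene0.png"); h,s,v=hsv(S)
print(pix("scene",[.481,.169,.07]))
k=np.zeros_like(v,bool);k[125:200,275:385]=1
for c in comps((v<85)&(s<90)&k,80): print("scene pocket",rect("scene",c,.071),cv2.boundingRect(c))
T=cv2.imread("pics/top0.png"); h,s,v=hsv(T)
k=np.zeros_like(v,bool);k[180:203,383:446]=1
for u in range(386,446,6):
  col=s[180:203,u].astype(float)*((h[180:203,u]>95)&(h[180:203,u]<130)); w=np.clip(col-40,0,None)
  if w.sum()>0: print("roof",u,np.round(onz("top",u,(w*np.arange(180,203)).sum()/w.sum(),.044)*1000,1))
for nm,lo,hi in(("green",45,80),("blue",100,130)):
  k=np.zeros_like(v,bool); k[197:210,400:446]=1
  for c in comps((h>=lo)&(h<=hi)&(s>70)&k,5): print(nm,rect("top",c,.027),cv2.boundingRect(c))
h2,s2,v2=hsv(S)
for nm,lo,hi in(("green",45,80),("blue",100,130)):
  k=np.zeros_like(v,bool); k[265:305,218:275]=1
  for c in comps((h2>=lo)&(h2<=hi)&(s2>70)&k,8): print(nm,rect("scene",c,.027),cv2.boundingRect(c))
# tip approach
n=np.array([.935,.355]); c=np.array([.428,.0094])
a=c-n*.075
plan(([*a,.23],0.363,1,1),([*a,.04],0.363,1,1))
E
```

```text
[300.35648411 162.67156036]
scene pocket (array([603.5, 172.3]), array([ 55. , 104.3]), np.float32(1.5)) (315, 166, 36, 23)
scene pocket (array([552.8, 117.6]), array([ 11.2, 241.1]), np.float32(1.4)) (279, 166, 65, 31)
scene pocket (array([489.7, 169.4]), array([ 54.8, 104.3]), np.float32(0.6)) (286, 153, 34, 22)
scene pocket (array([601.2, 262.7]), array([ 76. , 104.8]), np.float32(0.8)) (328, 148, 34, 25)
scene pocket (array([487.5, 248.9]), array([ 53.8, 104.6]), np.float32(1.4)) (300, 140, 32, 20)
scene pocket (array([634.3, 424.2]), array([ 53.7, 122.7]), np.float32(-61.5)) (370, 126, 16, 24)
scene pocket (array([545.8, 365.5]), array([75.1, 96.6]), np.float32(-84.1)) (335, 126, 23, 23)
roof 386 [ 627.2 -168.4   44. ]
roof 392 [ 623.2 -186.8   44. ]
roof 398 [ 620.4 -205.3   44. ]
roof 404 [ 601.  -222.9   44. ]
roof 410 [ 610. -242.   44.]
roof 416 [ 609.  -260.6   44. ]
roof 422 [ 604.5 -278.9   44. ]
roof 428 [ 601.6 -297.3   44. ]
roof 434 [ 597.6 -315.7   44. ]
roof 440 [ 593.3 -334.    44. ]
green (array([ 573. , -313.4]), array([31.8, 46.9]), np.float32(86.7)) (425, 199, 16, 11)
blue (array([ 576.4, -252.6]), array([35., 50.]), np.float32(87.0)) (405, 198, 17, 12)
green (array([ 577. , -331.2]), array([10.7, 21.6]), np.float32(-50.1)) (224, 293, 5, 8)
green (array([ 586.9, -292.7]), array([ 7.8, 17.3]), np.float32(5.3)) (235, 286, 6, 5)
blue (array([ 593.2, -254.6]), array([37.9, 66.1]), np.float32(79.3)) (239, 271, 23, 20)
blue (array([ 620.1, -201.7]), array([ 6. , 35.5]), np.float32(78.2)) (263, 266, 10, 9)
[0.6227, -0.8947, 0.0025, -0.0005, 0.0, 0.051, 1] x 1
[0.6227, -0.8943, 0.3825, -0.0005, 0.0, 0.051, 1] x 1
```

Run:
```python
from h import *
for n in("top","scene"): print(n,pix(n,[.28279,-.557,.2308]),pix(n,[.28279,-.557,.27]),pix(n,[0,0,0]))
def crop(f,x,y):
    c=cv2.imread(f)[y-30:y+30,x-40:x+40]; c=cv2.resize(c,None,fx=5,fy=5,interpolation=cv2.INTER_CUBIC); return np.clip(c*2.2,0,255).astype(np.uint8)
a=pix("top",[.28279,-.557,.2308]).astype(int);b=pix("scene",[.28279,-.557,.2308]).astype(int)
print(a,b)
A=crop("pics/top0.png",*a);B=crop("pics/scene0.png",b[0],b[1])
for I in(A,B): cv2.circle(I,(200,150),3,(0,0,255),-1)
cv2.imwrite("pics/g0.png",np.hstack([A,B]))
```

```text
top [548.93393114 302.36613674] [556.0164056  303.82389463] [338.40957297 395.2910782 ]
scene [ 54.5504222  263.24669338] [ 47.37004202 253.80896912] [162.98117784 151.54944957]
[548 302] [ 54 263]
```

View pics/g0.png

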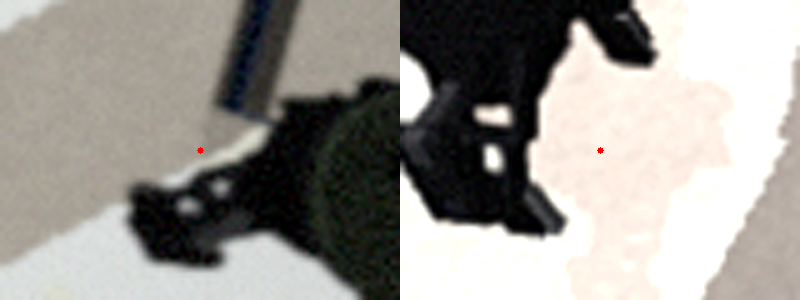

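Run:
```python
from h import *
plan(([.39,-.005,.231],0.363,1,1))
```

```text
[0.691, -0.8874, 0.0005, -0.0005, 0.0, 0.051, 1] x 1
```

Emit:
play_rows --pt "0.691 -0.887 0 0 0 0.051 1" --pt "0.691 -0.887 0 0 0 0.051 1" --pt "0.691 -0.887 0 0 0 0.051 1" --pt "0.691 -0.887 0 0 0 0.051 1" --pt "0.691 -0.887 0 0 0 0.051 1" --pt "0.691 -0.887 0 0 0 0.051 1" --pt "0.691 -0.887 0 0 0 0.051 1" --pt "0.691 -0.887 0 0 0 0.051 1" --pt "0.691 -0.887 0 0 0 0.051 1" --pt "0.691 -0.887 0 0 0 0.051 1" --newtons 40

```text
clock: 1.1
position: [0.3782, -0.0646, 0.2315]
tool_rot: [3.141, -0.0, 0.363]
force: [2.3, -0.1, 0.6]
grip_width: 0.0001
finger_force: 0.0
```

Run:
```python
from h import *
print(observe()["position"],observe()["tool_rot"],observe()["qpos"])
plan(([.39,-.005,.231],0.363,1,1),([.39,-.005,.11],0.363,1,1))
```

```text
[ 0.37821681 -0.06458702  0.23145426] [ 3.14119237e+00 -3.18679344e-04  3.62700241e-01] [ 0.27556035  0.14403438 -0.28782782  2.17340929  0.0555874   0.83032942
 -1.25504694]
[0.0643, -0.1031, 0.0009, 0.0002, -0.0002, -0.0001, 1] x 1
[0.0642, -0.1032, 0.2429, 0.0002, -0.0002, -0.0001, 1] x 1
```

Emit:
play_rows --pt "0.064 -0.103 0 0 0 0 1" --pt "0.064 -0.103 0 0 0 0 1" --pt "0.064 -0.103 0.243 0 0 0 1" --pt "0.064 -0.103 0.243 0 0 0 1" --pt "0.064 -0.103 0.243 0 0 0 1" --pt "0.064 -0.103 0.243 0 0 0 1" --pt "0.064 -0.103 0.243 0 0 0 1"

```text
clock: 1.8
position: [0.3901, -0.0071, 0.1103]
tool_rot: [-3.141, 0.001, 0.363]
force: [0.3, 0.4, -0.5]
grip_width: -0.0003
finger_force: 0.0
```

```bash
cat >> h.py <<'E'
def two(name,pt,pb=None,w=40,hh=30):
    out=[]
    for n,p in(("top",pt),("scene",pb or pt)):
        im=grab(n,name+"_"+n); q=np.round(pix(n,p)).astype(int); q=np.clip(q,[w,hh],[640-w,400-hh])
        c=im[q[1]-hh:q[1]+hh,q[0]-w:q[0]+w]; s=400/(2*w); c=cv2.resize(c,None,fx=s,fy=s,interpolation=cv2.INTER_CUBIC); c=np.clip(c*1.9,0,255).astype(np.uint8)
        print(n,"crop origin",q-[w,hh],"scale",s); out.append(c)
    cv2.imwrite("pics/"+name+".png",np.hstack(out))
E
python3 - <<'E'
from h import *
o=observe(); p=o["position"]; print(p,o["qpos"],o["force"])
two("t1",p); 
for n in("top","scene"): print(n,pix(n,p),pix(n,[.428,.0094,.05]))
E
```

```text
[ 0.39006239 -0.00705052  0.11026989] [ 0.10174268  0.38437304 -0.28703522  2.28227169  0.22302858  0.50029313
 -1.56973689] [ 0.30983367  0.3932188  -0.48101513]
top crop origin [297 236] scale 5.0
scene crop origin [204 145] scale 5.0
top [337.26017713 266.35626647] [330.96233234 253.52816584]
scene [243.88440842 175.26320312] [258.44426936 190.04119279]
```

View pics/t1.png

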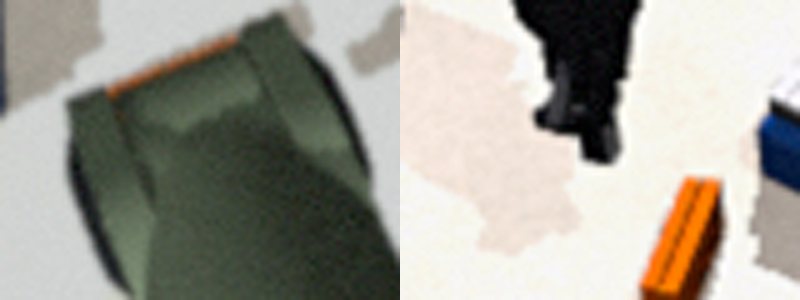

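The tip is above and just robot-side of the orange box, whose top is near scene pixel (260,192). I'll lower and push along tool x, watching the force.

Emit:
play_rows --pt "0 0 0.1 0 0 0 1" --pt "0 0 0.133 0 0 0 1" --pt "0 0 0.133 0 0 0 1" --pt "0.012 0 0.133 0 0 0 1" --pt "0.024 0 0.133 0 0 0 1" --pt "0.036 0 0.133 0 0 0 1" --pt "0.046 0 0.133 0 0 0 1" --pt "0.056 0 0.133 0 0 0 1"

```text
clock: 2.7
position: [0.4169, 0.0031, 0.0437]
tool_rot: [3.141, -0.001, 0.363]
force: [-1.0, -0.4, 1.0]
grip_width: -0.0001
finger_force: 0.2
```

Emit:
play_rows --pt "0.01 0 0 0 0 0 1" --pt "0.02 0 0 0 0 0 1" --pt "0.03 0 0 0 0 0 1" --pt "0.04 0 0 0 0 0 1" --pt "0.05 0 0 0 0 0 1" --pt "0.06 0 0 0 0 0 1" --pt "0.07 0 0 0 0 0 1" --pt "0.07 0 0 0 0 0 1"

```text
clock: 3.5
position: [0.4495, 0.0157, 0.0433]
tool_rot: [-3.142, -0.0, 0.363]
force: [0.4, -0.2, 0.1]
grip_width: 0.0
finger_force: 0.0
```

Run:
```python
from h import *
o=observe(); print(o["position"],o["force"])
two("t2",[.46,.02,.03])
```

```text
[0.44953065 0.01568489 0.0432866 ] [ 0.36278744 -0.19044941  0.09890509]
top crop origin [287 213] scale 5.0
scene crop origin [229 166] scale 5.0
```

View pics/t2.png

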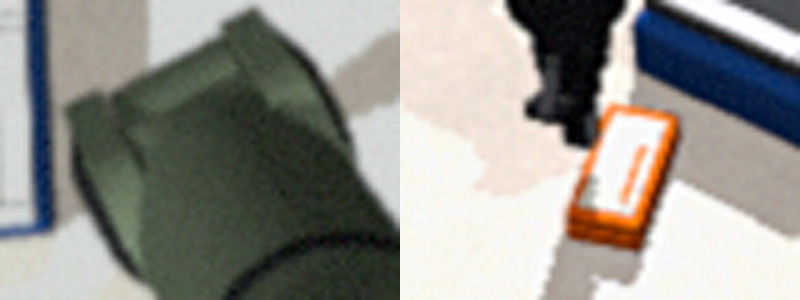

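The orange box has tipped and now lies label up at scene pixel about (354,201). I'll back off and measure it.

Emit:
play_rows --pt "0 0 -0.1 0 0 0 0.5" --pt "0 0 -0.2 0 0 0 0.3" --pt "0 0.1 -0.3 0 0 0 0.2" --pt "-0.1 0.2 -0.3 0 0 0 0.1" --pt "-0.14 0.3 -0.3 0 0 0 0" --pt "-0.14 0.4 -0.3 0 0 0 0" --pt "-0.14 0.4 -0.3 0 0 0 0"

```text
clock: 4.3
position: [0.4537, -0.2001, 0.1937]
tool_rot: [3.14, 0.0, 0.36]
force: [0.2, -0.1, 0.1]
grip_width: 0.0855
finger_force: 0.0
```

```bash
cat >> h.py <<'E'
def boxat(n,im,near,z,lo,hi,zs=.027,rad=40,smin=110):
    """contour of colour, filled hull, rect at height z"""
    h,s,v=hsv(im); q=np.round(pix(n,near)).astype(int); k=np.zeros_like(v,bool)
    k[max(0,q[1]-rad):q[1]+rad,max(0,q[0]-rad):q[0]+rad]=1
    c=comps((h>=lo)&(h<=hi)&(s>smin)&(v>50)&k,6)
    if not c: return None
    c=cv2.convexHull(np.vstack(c)); return rect(n,c,z),cv2.boundingRect(c)
E
python3 - <<'E'
from h import *
print(observe()["position"],observe()["grip_width"])
for n in("top","scene"):
    im=grab(n,"d1_"+n); print(n,boxat(n,im,[.463,.023,.027],.027,4,20))
    h,s,v=hsv(im); q=np.round(pix(n,[.463,.023,.027])).astype(int)
    m=np.zeros_like(v,bool); m[q[1]-20:q[1]+20,q[0]-25:q[0]+25]=1
    from scipy.ndimage import binary_fill_holes
    om=(h>=4)&(h<=20)&(s>110)&(v>50)&m
    c=[c for c in comps(binary_fill_holes(om)&~om,20)]
    for x in c: print("label",rect(n,x,.027))
E
```

```text
[ 0.45370358 -0.20005336  0.19370978] 0.08550988904841764
top ((array([467.9,  24.8]), array([47.7, 99.1]), np.float32(-69.5)), (309, 229, 34, 25))
label (array([468.2,  24.8]), array([38.5, 84.2]), np.float32(-70.0))
scene ((array([485.6,  13.9]), array([ 52.2, 115.7]), np.float32(-69.4)), (263, 189, 23, 28))
label (array([479.4,  21.6]), array([37.1, 82.6]), np.float32(-69.7))
```

Run:
```python
from h import *
plan(([.473,.023,.12],1.925,0,1),([.473,.023,.004],1.925,0,1))
```

```text
[0.1925, -0.4066, 0.1458, 0.0003, 0.0006, -0.7487, 0] x 1
[0.1926, -0.4069, 0.3778, 0.0003, 0.0006, -0.7487, 0] x 1
```

Emit:
play_rows --pt "0.03 -0.06 0.02 0 0 -0.071 0" --pt "0.06 -0.12 0.04 0 0 -0.142 0" --pt "0.09 -0.18 0.06 0 0 -0.213 0" --pt "0.11 -0.24 0.08 0 0 -0.284 0" --pt "0.13 -0.28 0.1 0 0 -0.355 0" --pt "0.15 -0.32 0.1 0 0 -0.426 0" --pt "0.17 -0.36 0.1 0 0 -0.497 0" --pt "0.1925 -0.4067 0.1 0 0 -0.568 0" --pt "0.1925 -0.4067 0.1 0 0 -0.639 0" --pt "0.1925 -0.4067 0.1 0 0 -0.7487 0"

```text
clock: 5.4
position: [0.4718, 0.0289, 0.1433]
tool_rot: [-3.141, -0.0, 1.859]
force: [-0.0, -0.7, -0.2]
grip_width: 0.0856
finger_force: 0.0
```

Run:
```python
from h import *
plan(([.473,.023,.14],1.925,0,1),([.473,.023,.004],1.925,0,1))
```

```text
[-0.0121, -0.001, 0.0065, -0.0001, -0.0, -0.0313, 0] x 1
[-0.0121, -0.0009, 0.2785, -0.0001, -0.0, -0.0313, 0] x 1
```

Emit:
play_rows --pt "0 0 0 0 0 -0.0375 0" --pt "0 0 0 0 0 -0.0375 0" --pt "0 0 0 0 0 -0.0375 0"

```text
clock: 5.7
position: [0.4719, 0.0279, 0.1432]
tool_rot: [-3.141, -0.0, 1.927]
force: [-0.2, 0.2, -0.2]
grip_width: 0.085
finger_force: 0.0
```

Run:
```python
from h import *
plan(([.473,.023,.004],1.925,0,1)); print(observe()["qpos"])
```

```text
[-0.0099, -0.0013, 0.2784, -0.0001, -0.0001, 0.001, 0] x 1
[ 0.33846605  0.48526454 -0.6757723   2.04766425  0.4402811   0.75369493
 -0.25304885]
```

Emit:
play_rows --pt "-0.01 -0.001 0.08 0 0 0 0" --pt "-0.01 -0.001 0.16 0 0 0 0" --pt "-0.01 -0.001 0.22 0 0 0 0" --pt "-0.01 -0.001 0.26 0 0 0 0" --pt "-0.01 -0.001 0.278 0 0 0 0" --pt "-0.01 -0.001 0.278 0 0 0 0"

```text
clock: 6.3
position: [0.4731, 0.0232, 0.0038]
tool_rot: [-3.14, -0.0, 1.929]
force: [0.2, 0.9, -0.3]
grip_width: 0.0853
finger_force: 0.0
```

Emit:
play_rows --pt "0 0 0 0 0 0 0.3" --pt "0 0 0 0 0 0 0.5" --pt "0 0 0 0 0 0 0.7" --pt "0 0 0 0 0 0 0.7" --pt "0 0 0 0 0 0 0.7" --pt "0 0 0 0 0 0 0.7" --newtons 40

```text
clock: 6.9
position: [0.4741, 0.0228, 0.0054]
tool_rot: [3.14, 0.001, 1.929]
force: [-2.3, -0.9, 11.7]
grip_width: 0.0496
finger_force: 39.6
```

Run:
```python
from h import *
o=observe();print(o["position"],o["tool_rot"],o["force"])
im=grab("scene","d2s")
n="scene";h,s,v=hsv(im); q=np.round(pix(n,[.463,.023,.027])).astype(int)
print(boxat(n,im,[.463,.023,.027],.027,4,20),boxat("top",grab("top","d2t"),[.463,.023,.027],.027,4,20))
```

```text
[0.47411583 0.02283417 0.00537139] [3.14010802e+00 7.52606987e-04 1.92920480e+00] [-2.2675833  -0.89909182 11.71147072]
((array([490.3,  -0. ]), array([51.3, 86.6]), np.float32(-66.0)), (264, 194, 18, 23)) None
```

Emit:
play_rows --pt "0 0 0 0 0 0 0.3" --pt "0 0 0 0 0 0 0" --pt "0 0 0 0 0 0 0" --pt "0 0 -0.08 0 0 0 0" --pt "0 0 -0.18 0 0 0 0" --pt "-0.1 0 -0.25 0 0 0 0" --pt "-0.2 0 -0.25 0 0 0 0" --pt "-0.3 0 -0.25 0 0 0 0" --pt "-0.4 0 -0.25 0 0 0 0" --pt "-0.4 0 -0.25 0 0 0 0"

```text
clock: 8.0
position: [0.5443, -0.1705, 0.129]
tool_rot: [-3.141, 0.002, 1.923]
force: [-0.5, 0.7, -1.3]
grip_width: 0.0853
finger_force: 0.0
```

Run:
```python
from h import *
print(observe()["position"])
q=.0
for k in range(2):
  for n in("top","scene"):
    im=grab(n,"d3_"+n)
    h,s,v=hsv(im); q=np.round(pix(n,[.473,.023,.027])).astype(int)
    m=np.zeros_like(v,bool); m[q[1]-20:q[1]+20,q[0]-25:q[0]+25]=1
    from scipy.ndimage import binary_fill_holes
    om=(h>=4)&(h<=20)&(s>110)&(v>50)&m
    for x in comps(binary_fill_holes(om)&~om,20): print(n,"label",rect(n,x,.027))
    print(boxat(n,im,[.473,.023,.027],.027,4,20))
```

```text
[ 0.54430241 -0.17046399  0.1289869 ]
top label (array([468.7,  25. ]), array([38.5, 84.2]), np.float32(-70.0))
((array([468.9,  25.2]), array([47.5, 99.1]), np.float32(-69.6)), (309, 229, 34, 25))
((array([502. ,  23.4]), array([ 20.5, 109.1]), np.float32(-64.3)), (275, 189, 11, 27))
top label (array([468.7,  25. ]), array([38.5, 84.2]), np.float32(-70.0))
((array([468.8,  25.4]), array([47.5, 98.6]), np.float32(-69.6)), (309, 229, 34, 25))
((array([496.5,  31.8]), array([ 44.3, 108.2]), np.float32(-43.5)), (271, 188, 15, 26))
```

Run:
```python
from h import *
plan(([.585,-.315,.129],2.95,1,1),([.585,-.315,.035],2.95,1,1))
```

```text
[-0.3136, -0.0292, 0.0002, 0.0002, -0.0004, -0.4867, 1] x 1
[-0.3137, -0.0292, 0.1882, 0.0002, -0.0004, -0.4867, 1] x 1
```

Emit:
play_rows --pt "-0.05 -0.005 0 0 0 -0.07 1" --pt "-0.1 -0.01 0 0 0 -0.14 1" --pt "-0.15 -0.015 0 0 0 -0.21 1" --pt "-0.2 -0.02 0 0 0 -0.28 1" --pt "-0.25 -0.025 0 0 0 -0.35 1" --pt "-0.3 -0.029 0 0 0 -0.42 1" --pt "-0.3137 -0.029 0 0 0 -0.487 1" --pt "-0.3137 -0.029 0 0 0 -0.487 1" --pt "-0.3137 -0.029 0 0 0 -0.487 1"

```text
clock: 9.1
position: [0.5855, -0.3143, 0.1294]
tool_rot: [3.141, -0.0, 2.947]
force: [0.3, 0.7, 0.2]
grip_width: -0.0001
finger_force: 0.0
```

Run:
```python
from h import *
p=observe();print(p["position"],p["tool_rot"],p["qpos"])
plan(([.585,-.315,.035],2.95,1,1),([.585-.1*.982,-.315+.1*.189,.035],2.95,1,1))
two("r1",p["position"],w=50,hh=38)
```

```text
[ 0.58550537 -0.31427967  0.12936045] [ 3.14078838e+00 -1.66120024e-04  2.94744518e+00] [ 0.90746373  0.83310448 -0.84337899  1.54142937  0.67676012  1.0790351
  1.27442841]
[0.0007, -0.0018, 0.1887, 0.0004, -0.0001, -0.0012, 1] x 1
[0.2007, -0.0026, 0.1888, 0.0004, -0.0001, -0.0012, 1] x 1
top crop origin [390 158] scale 4.0
scene crop origin [177 236] scale 4.0
```

View pics/r1.png

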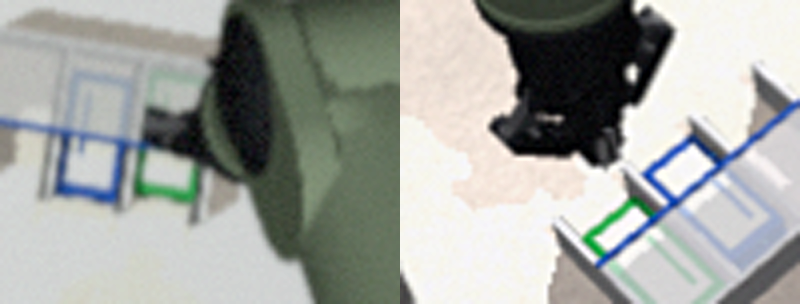

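The tip is over the green box's open front, and the blue box is unmoved. I'll descend to contact.

Emit:
play_rows --pt "0 -0.001 0.09 0 0 0 1" --pt "0 -0.001 0.16 0 0 0 1" --pt "0 -0.001 0.188 0 0 0 1" --pt "0 -0.001 0.198 0 0 0 1" --pt "0 -0.001 0.202 0 0 0 1" --pt "0 -0.001 0.205 0 0 0 1" --pt "0 -0.001 0.207 0 0 0 1" --pt "0 -0.001 0.207 0 0 0 1"

```text
clock: 10.0
position: [0.5855, -0.317, 0.0266]
tool_rot: [-3.141, 0.001, 2.949]
force: [0.7, 0.6, -1.0]
grip_width: -0.0
finger_force: 0.0
```

Emit:
play_rows --pt "0 0 0.001 0 0 0 1" --pt "0 0 0.002 0 0 0 1" --pt "0 0 0.003 0 0 0 1" --pt "0 0 0.004 0 0 0 1" --pt "0 0 0.004 0 0 0 1"

```text
clock: 10.5
position: [0.5861, -0.3171, 0.0261]
tool_rot: [-3.141, 0.002, 2.949]
force: [-6.8, 2.1, 27.0]
grip_width: -0.0
finger_force: 13.3
```

Emit:
play_rows --pt "0 0 -0.002 0 0 0 1" --pt "0 0 -0.002 0 0 0 1" --pt "0.01 0 -0.002 0 0 0 1" --pt "0.02 0 -0.002 0 0 0 1"

```text
clock: 10.9
position: [0.5767, -0.315, 0.0261]
tool_rot: [-3.141, 0.003, 2.95]
force: [2.6, 0.1, 9.0]
grip_width: -0.0001
finger_force: 5.1
```

Emit:
play_rows --pt "0.015 0 0 0 0 0 1" --pt "0.03 0 0 0 0 0 1" --pt "0.045 0 0 0 0 0 1" --pt "0.06 0 0 0 0 0 1" --pt "0.075 0 0 0 0 0 1"

```text
clock: 11.4
position: [0.5398, -0.3079, 0.0261]
tool_rot: [-3.141, 0.003, 2.95]
force: [3.6, -1.3, 10.0]
grip_width: -0.0001
finger_force: 5.3
```

Emit:
play_rows --pt "0.015 0 0 0 0 0 1" --pt "0.03 0 0 0 0 0 1" --pt "0.045 0 0 0 0 0 1" --pt "0.06 0 0 0 0 0 1" --pt "0.075 0 0 0 0 0 1" --pt "0.09 0 0 0 0 0 1" --pt "0.105 0 0 0 0 0 1" --pt "0.105 0 0 0 0 0 1"

```text
clock: 12.2
position: [0.4874, -0.2979, 0.026]
tool_rot: [-3.141, 0.002, 2.95]
force: [-3.3, 1.2, 18.1]
grip_width: 0.0002
finger_force: 9.2
```

Emit:
play_rows --pt "0 0 -0.05 0 0 0 1" --pt "0 0.1 -0.15 0 0 0 0.5" --pt "0 0.2 -0.25 0 0 0 0" --pt "0 0.3 -0.25 0 0 0 0" --pt "0 0.4 -0.25 0 0 0 0" --pt "0 0.4 -0.25 0 0 0 0"

```text
clock: 12.8
position: [0.5258, -0.0981, 0.1512]
tool_rot: [3.141, 0.002, 2.952]
force: [0.5, -0.7, -0.6]
grip_width: 0.0724
finger_force: 0.0
```

```bash
cat >> h.py <<'E'
from scipy.ndimage import binary_fill_holes
HUE={"green":(45,80),"blue":(100,130),"orange":(4,20)}
def label(n,im,near,z,col,rad=28,smin=90):
    lo,hi=HUE[col]; h,s,v=hsv(im); q=np.round(pix(n,near)).astype(int); m=np.zeros_like(v,bool)
    m[max(0,q[1]-rad):q[1]+rad,max(0,q[0]-rad):q[0]+rad]=1
    om=(h>=lo)&(h<=hi)&(s>smin)&(v>45)&m
    L=comps(binary_fill_holes(om)&~om,20)
    return [rect(n,x,z) for x in L], (boxat(n,im,near,z,lo,hi,rad=rad,smin=smin))
E
python3 - <<'E'
from h import *
print(observe()["position"])
for n in("top","scene"):
    im=grab(n,"gr_"+n); print(n,label(n,im,[.52,-.304,.027],.027,"green")); print(label(n,im,[.473,.023,.027],.027,"orange"))
E
```

```text
[ 0.52584533 -0.09813439  0.15122333]
top ([], ((array([ 552.1, -307. ]), array([18.5, 50.9]), np.float32(-87.9)), (423, 208, 17, 7)))
([(array([468.2,  24.8]), array([37.3, 81.9]), np.float32(-70.0))], ((array([468.1,  25.1]), array([ 50. , 100.9]), np.float32(-69.9)), (309, 229, 34, 25)))
scene ([(array([ 522. , -301.9]), array([37.4, 83.3]), np.float32(-12.0))], ((array([ 523.3, -303.4]), array([47.7, 97.2]), np.float32(-12.1)), (202, 265, 33, 30)))
([], ((array([486.2,  14.1]), array([ 53.8, 115.7]), np.float32(-69.2)), (264, 189, 22, 28)))
```

Run:
```python
from h import *
plan(([.518,-.303,.12],2.935,0,1),([.518,-.303,.008],2.935,0,1))
```

```text
[-0.0596, -0.4092, 0.0621, 0.0007, 0.0011, 0.01, 0] x 1
[-0.0591, -0.4096, 0.2861, 0.0007, 0.0011, 0.01, 0] x 1
```

Emit:
play_rows --pt "-0.015 -0.1 0.03 0 0 0.01 0" --pt "-0.03 -0.2 0.06 0 0 0.01 0" --pt "-0.045 -0.3 0.06 0 0 0.01 0" --pt "-0.06 -0.4 0.06 0 0 0.01 0" --pt "-0.06 -0.41 0.06 0 0 0.01 0" --pt "-0.06 -0.41 0.06 0 0 0.01 0" --pt "-0.06 -0.41 0.14 0 0 0.01 0" --pt "-0.06 -0.41 0.22 0 0 0.01 0" --pt "-0.06 -0.41 0.275 0 0 0.01 0" --pt "-0.06 -0.41 0.286 0 0 0.01 0"

```text
clock: 13.9
position: [0.5145, -0.3061, 0.0043]
tool_rot: [3.14, -0.004, 2.931]
force: [-0.2, -0.2, -0.3]
grip_width: 0.0854
finger_force: 0.0
```

Emit:
play_rows --pt "0 0 0 0 0 0 0.3" --pt "0 0 0 0 0 0 0.5" --pt "0 0 0 0 0 0 0.7" --pt "0 0 0 0 0 0 0.7" --pt "0 0 0 0 0 0 0.7" --pt "0 0 0 0 0 0 0.7" --newtons 50

```text
clock: 14.5
position: [0.5169, -0.3023, 0.009]
tool_rot: [3.136, 0.0, 2.934]
force: [-7.4, 32.2, 14.9]
grip_width: 0.0496
finger_force: 49.5
```

Run:
```python
from h import *
o=observe();p=o["position"];print(p,o["tool_rot"])
two("g2",p,w=40)
print(label("scene",cv2.imread("pics/g2_scene.png"),p,.027,"green"))
print(label("top",cv2.imread("pics/g2_top.png"),p,.027,"green"))
```

```text
[ 0.5168836  -0.30228231  0.00900335] [3.13554298e+00 3.50669969e-04 2.93372559e+00]
top crop origin [389 192] scale 5.0
scene crop origin [177 252] scale 5.0
([], ((array([ 565.4, -310.8]), array([10.9, 44.1]), np.float32(86.1)), (221, 283, 14, 12)))
([], ((array([ 511. , -285.1]), array([24.7, 93.4]), np.float32(-1.7)), (421, 209, 9, 31)))
```

View pics/g2.png

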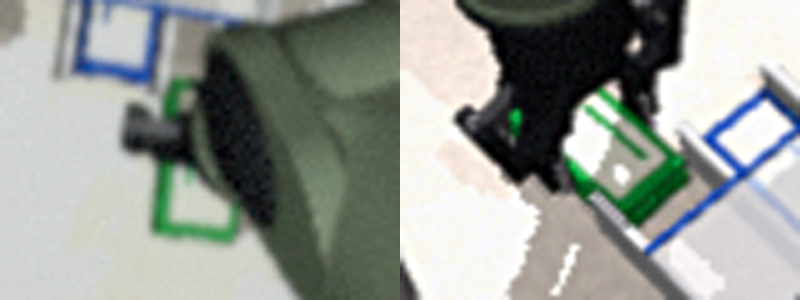

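Run:
```python
from h import *
im=cv2.imread("pics/g2_top.png"); h,s,v=hsv(im)
m=(h>=45)&(h<=80)&(s>90)&(v>45)
# front edge: lowest green rows per column
for u in range(420,438,2):
    r=np.where(m[225:250,u])[0]
    if len(r): print(u,r.max()+225, np.round(onz("top",u,r.max()+225.5,.027)*1000,1))
# left edge
for w in range(222,240,3):
    r=np.where(m[w,412:430])[0]
    if len(r): print("L",w,r.min()+412,np.round(onz("top",r.min()+411.5,w,.027)*1000,1))
```

```text
420 237 [ 469.4 -268.4   27. ]
422 238 [ 466.1 -274.5   27. ]
424 238 [ 465.9 -280.6   27. ]
426 238 [ 465.7 -286.8   27. ]
428 238 [ 465.5 -293.    27. ]
430 239 [ 462.3 -299.    27. ]
432 239 [ 462.1 -305.2   27. ]
434 239 [ 461.9 -311.4   27. ]
436 234 [ 477.2 -318.5   27. ]
L 225 421 [ 508.  -272.2   27. ]
L 228 421 [ 498.7 -271.6   27. ]
L 231 420 [ 489.5 -268.    27. ]
L 234 420 [ 480.2 -267.5   27. ]
L 237 420 [ 471. -267.   27.]
```

Emit:
play_rows --pt "0 0 -0.02 0 0 0 0.7" --pt "0 0 -0.08 0 0 0 0.7" --pt "0 0 -0.16 0 0 0 0.7" --pt "0 0 -0.24 0 0 0 0.7" --pt "0 0 -0.24 0 0 0 0.7" --pt "0 0 -0.24 0 0 0 0.7"

```text
clock: 15.2
position: [0.5161, -0.3087, 0.1291]
tool_rot: [-3.14, 0.003, 2.929]
force: [-0.3, -0.2, -1.1]
grip_width: 0.0492
finger_force: 51.2
```

Run:
```python
from h import *
print(observe()["qpos"])
plan(([.5995,.172,.16],3.168,.7,1))
```

```text
[ 1.00419537  0.74954643 -0.86114753  1.72465397  0.67084992  0.98518026
  1.24468418]
[0.0401, 0.9748, -0.0637, -0.001, 0.0013, -0.1143, 0.7] x 1
```

Emit:
play_rows --pt "0.003 0.08 -0.03 0 0 -0.01 0.7" --pt "0.006 0.17 -0.06 0 0 -0.02 0.7" --pt "0.01 0.26 -0.063 0 0 -0.03 0.7" --pt "0.014 0.35 -0.063 0 0 -0.04 0.7" --pt "0.018 0.44 -0.063 0 0 -0.05 0.7" --pt "0.022 0.53 -0.063 0 0 -0.06 0.7" --pt "0.026 0.62 -0.063 0 0 -0.07 0.7" --pt "0.03 0.71 -0.063 0 0 -0.08 0.7" --pt "0.034 0.8 -0.063 0 0 -0.1 0.7" --pt "0.038 0.88 -0.063 0 0 -0.114 0.7" --newtons 60

```text
clock: 16.2
position: [0.5895, 0.1282, 0.158]
tool_rot: [3.142, -0.001, -3.113]
force: [0.6, 0.2, -0.2]
grip_width: 0.0488
finger_force: 64.6
```

Run:
```python
from h import *
o=observe();print(o["position"],o["finger_force"],o["grip_width"])
plan(([.5995,.172,.16],3.168,.7,1))
for n in("top","scene"):
    im=grab(n,"p1_"+n); print(n,label(n,im,[.473,.023,.027],.027,"orange")); print(n,label(n,im,[.591,-.252,.027],.027,"blue"))
```

```text
[0.58951598 0.12817052 0.15803174] 64.63039581198245 0.04884512623959527
[-0.0225, 0.0871, -0.0039, 0.0, -0.0003, 0.001, 0.7] x 1
top ([], ((array([449.4,  61.6]), array([27.3, 55.2]), np.float32(48.7)), (309, 239, 15, 15)))
top ([], ((array([ 575.6, -263.3]), array([37. , 68.6]), np.float32(-58.2)), (405, 194, 19, 16)))
scene ([(array([480.4,  22.4]), array([35.9, 81.6]), np.float32(-68.8))], ((array([486.1,  14.4]), array([ 53.8, 116.3]), np.float32(-69.2)), (264, 188, 22, 29)))
scene ([(array([ 594.2, -253.5]), array([26.5, 36.3]), np.float32(78.2))], ((array([ 606. , -258.8]), array([32.4, 62.6]), np.float32(49.2)), (239, 275, 23, 15)))
```

Emit:
play_rows --pt "-0.0225 0.087 0 0 0 0 0.7" --pt "-0.0225 0.087 0 0 0 0 0.7" --pt "-0.0225 0.087 0.07 0 0 0 0.7" --pt "-0.0225 0.087 0.12 0 0 0 0.7" --pt "-0.0225 0.087 0.136 0 0 0 0.7" --pt "-0.0225 0.087 0.136 0 0 0 0.7" --pt "-0.0225 0.087 0.136 0 0 0 0.7"

```text
clock: 17.0
position: [0.6003, 0.1698, 0.0913]
tool_rot: [3.141, 0.001, -3.116]
force: [0.0, -0.0, -0.4]
grip_width: 0.0486
finger_force: 64.7
```

Run:
```python
from h import *
o=observe();p=o["position"];print(p,o["tool_rot"],o["force"])
two("p2",p,w=40)
plan(([.5995,.172,.09],3.168,.7,1))
```

```text
[0.60032929 0.16979139 0.09128863] [ 3.14117870e+00  7.08094666e-04 -3.11567519e+00] [ 0.04110079 -0.0017485  -0.44921023]
top crop origin [236 167] scale 5.0
scene crop origin [292 143] scale 5.0
[0.002, 0.0046, 0.0031, 0.0002, 0.0007, -0.0003, 0.7] x 1
```

View pics/p2.png

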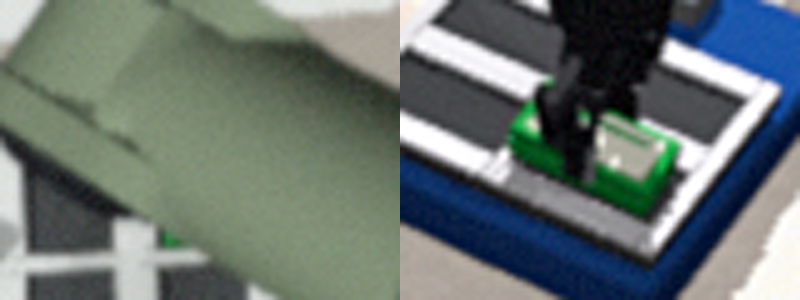

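The green box hovers just over pocket 2 in the scene view, at about (330,175). I'll lower it gently and watch the force.

Emit:
play_rows --pt "0.002 0.0045 0.005 0 0 0 0.7" --pt "0.002 0.0045 0.01 0 0 0 0.7" --pt "0.002 0.0045 0.014 0 0 0 0.7" --pt "0.002 0.0045 0.017 0 0 0 0.7" --pt "0.002 0.0045 0.02 0 0 0 0.7" --pt "0.002 0.0045 0.02 0 0 0 0.7"

```text
clock: 17.7
position: [0.5998, 0.1726, 0.0817]
tool_rot: [3.141, 0.002, -3.115]
force: [-3.3, 0.7, 18.1]
grip_width: 0.0488
finger_force: 63.3
```

Run:
```python
from h import *
o=observe();p=o["position"];print(p,o["force"],o["moment"])
im=grab("scene","p3_scene"); q=np.round(pix("scene",p)).astype(int)
c=im[q[1]-25:q[1]+30,q[0]-35:q[0]+35]; c=cv2.resize(c,None,fx=10,fy=10,interpolation=cv2.INTER_CUBIC)
cv2.imwrite("pics/p3.png",np.clip(c*1.7,0,255).astype(np.uint8)); print(q-[35,25],c.shape)
```

```text
[0.59981996 0.17257315 0.08172749] [-3.27011709  0.72815778 18.09924377] [-0.22114403  0.05737103 -0.08107761]
[297 149] (550, 700, 3)
```

View pics/p3.png

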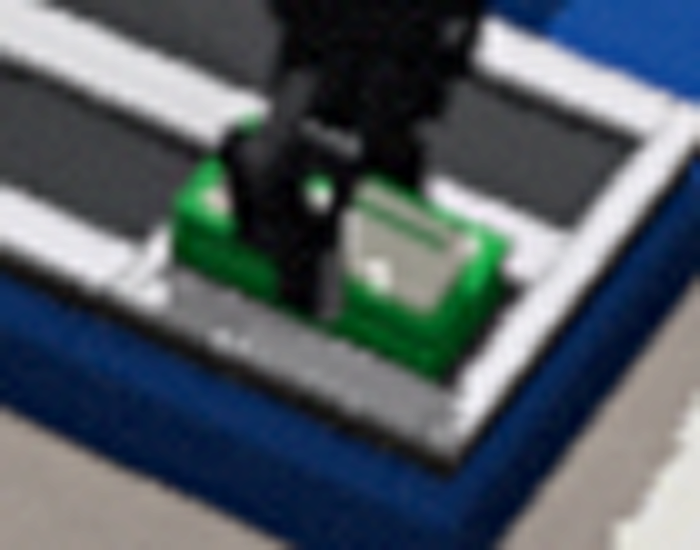

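The box sits near the floor of pocket 2. There is a visible gap at its +x end (about pixel (343,184) in the full frame), so I'll nudge it +x and see whether it drops.

Emit:
play_rows --pt "-0.002 0 -0.001 0 0 0 0.7" --pt "-0.004 0 -0.001 0 0 0 0.7" --pt "-0.004 0 0.001 0 0 0 0.7" --pt "-0.004 0 0.001 0 0 0 0.7"

```text
clock: 18.15
position: [0.6019, 0.1727, 0.081]
tool_rot: [3.141, 0.002, -3.115]
force: [-1.1, 0.2, 15.1]
grip_width: 0.0483
finger_force: 63.3
```

Emit:
play_rows --pt "0 0 -0.002 0 0 0 0.4" --pt "0 0 -0.002 0 0 0 0.25" --pt "0 0 -0.002 0 0 0 0.2" --pt "0 0 -0.06 0 0 0 0.2" --pt "0 0 -0.16 0 0 0 0.2" --pt "0 -0.1 -0.18 0 0 0 0.1" --pt "0.05 -0.2 -0.18 0 0 0 0" --pt "0.1 -0.3 -0.18 0 0 0 0" --pt "0.15 -0.4 -0.18 0 0 0 0" --pt "0.2 -0.5 -0.18 0 0 0 0"

```text
clock: 19.15
position: [0.5166, -0.0602, 0.1696]
tool_rot: [-3.141, -0.0, -3.116]
force: [1.6, -0.7, 0.2]
grip_width: 0.0855
finger_force: 0.0
```

Run:
```python
from h import *
o=observe();p=o["position"];print(p)
two("p4",[.6,.172,.09],w=32,hh=24)
for n in("top","scene"):
  im=cv2.imread(f"pics/p4_{n}.png"); print(n,label(n,im,[.6,.172,.09],.097,"green")); print(label(n,im,[.473,.023,.027],.027,"orange"))
```

```text
[ 0.51663413 -0.06021706  0.16964083]
top crop origin [243 174] scale 6.25
scene crop origin [300 148] scale 6.25
top ([(array([592.6, 170.5]), array([38.7, 84.9]), np.float32(2.9))], ((array([592. , 168.1]), array([48.1, 98.6]), np.float32(1.1)), (268, 184, 18, 33)))
([(array([468.2,  24.8]), array([37.3, 81.9]), np.float32(-70.0))], ((array([468.3,  25.4]), array([ 49.4, 100.4]), np.float32(-69.9)), (309, 229, 34, 25)))
scene ([], ((array([605.9, 159.1]), array([ 45.3, 101.8]), np.float32(8.5)), (316, 165, 33, 19)))
([(array([480.6,  22.1]), array([35.7, 81.1]), np.float32(-69.3))], ((array([486.1,  14.4]), array([ 53.8, 116.3]), np.float32(-69.2)), (264, 188, 22, 29)))
```

View pics/p4.png

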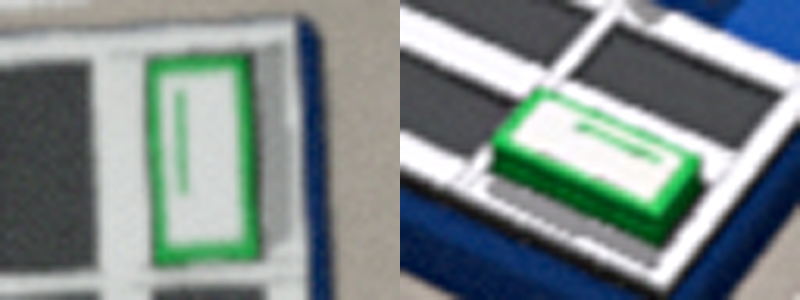

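The green box lies in or nearly in pocket 2, with its -x end close to the middle rib at about (268,216) in the top view. I'll probe the height of that end with the closed tip.

Run:
```python
from h import *
plan(([.562,.171,.15],3.168,1,1),([.562,.171,.105],3.168,1,1))
```

```text
[-0.102, 0.4719, 0.0361, -0.0016, -0.0014, -0.0043, 1] x 1
[-0.1023, 0.4722, 0.1261, -0.0016, -0.0014, -0.0043, 1] x 1
```

Emit:
play_rows --pt "-0.02 0.1 0 0 0 0 1" --pt "-0.04 0.2 0 0 0 0 1" --pt "-0.06 0.3 0 0 0 0 1" --pt "-0.08 0.4 0 0 0 0 1" --pt "-0.102 0.472 0 0 0 0 1" --pt "-0.102 0.472 0.06 0 0 0 1" --pt "-0.102 0.472 0.11 0 0 0 1" --pt "-0.102 0.472 0.118 0 0 0 1" --pt "-0.102 0.472 0.122 0 0 0 1" --pt "-0.102 0.472 0.122 0 0 0 1"

```text
clock: 20.25
position: [0.5631, 0.1788, 0.1097]
tool_rot: [3.141, 0.001, -3.116]
force: [1.1, 0.5, 0.4]
grip_width: 0.0002
finger_force: 0.0
```

Emit:
play_rows --pt "0 0 0.003 0 0 0 1" --pt "0 0 0.006 0 0 0 1" --pt "0 0 0.006 0 0 0 1"

```text
clock: 20.55
position: [0.5629, 0.1786, 0.1061]
tool_rot: [-3.142, 0.0, -3.116]
force: [-0.1, -0.5, 0.5]
grip_width: -0.0004
finger_force: 0.0
```

Emit:
play_rows --pt "0 -0.006 0.003 0 0 0 1" --pt "0 -0.012 0.006 0 0 0 1" --pt "0 -0.012 0.006 0 0 0 1"

```text
clock: 20.85
position: [0.5629, 0.172, 0.1025]
tool_rot: [-3.141, -0.0, -3.116]
force: [-0.4, -0.8, -0.4]
grip_width: 0.0004
finger_force: 0.0
```

Emit:
play_rows --pt "0 0 0.002 0 0 0 1" --pt "0 0 0.004 0 0 0 1" --pt "0 0 0.004 0 0 0 1"

```text
clock: 21.15
position: [0.5628, 0.1729, 0.1007]
tool_rot: [3.142, -0.0, -3.115]
force: [0.2, 0.3, 0.5]
grip_width: 0.0
finger_force: 0.0
```

Emit:
play_rows --pt "0 0 0.002 0 0 0 1" --pt "0 0 0.004 0 0 0 1" --pt "0 0 0.004 0 0 0 1"

```text
clock: 21.45
position: [0.5628, 0.1728, 0.0987]
tool_rot: [-3.142, -0.0, -3.116]
force: [0.3, 0.6, -0.8]
grip_width: 0.0
finger_force: 0.0
```

Emit:
play_rows --pt "0 0 0.002 0 0 0 1" --pt "0 0 0.004 0 0 0 1" --pt "0 0 0.004 0 0 0 1"

```text
clock: 21.75
position: [0.5628, 0.1727, 0.0966]
tool_rot: [-3.142, -0.0, -3.116]
force: [-0.6, 0.2, -0.3]
grip_width: -0.0001
finger_force: 0.0
```

Emit:
play_rows --pt "0 0 0.002 0 0 0 1" --pt "0 0 0.003 0 0 0 1" --pt "0 0 0.003 0 0 0 1"

```text
clock: 22.05
position: [0.5631, 0.173, 0.0961]
tool_rot: [3.142, 0.001, -3.116]
force: [-3.2, -1.1, 13.6]
grip_width: 0.0001
finger_force: 6.9
```

The top of that end is at 0.0965 m, so the green box is seated. I'll drag it 1.5 mm toward +x to centre it, then go to the blue box.

Emit:
play_rows --pt "-0.0015 0 0 0 0 0 1" --pt "-0.003 0 0 0 0 0 1" --pt "-0.003 0 0 0 0 0 1" --pt "-0.003 0 -0.06 0 0 0 1" --pt "-0.003 0 -0.14 0 0 0 1" --pt "-0.003 -0.1 -0.16 0 0 0 1" --pt "-0.003 -0.2 -0.16 0 0 0 1" --pt "-0.003 -0.3 -0.16 0 0 0.03 1" --pt "-0.003 -0.4 -0.16 0 0 0.06 1" --pt "-0.003 -0.5 -0.16 0 0 0.1 1"

```text
clock: 23.05
position: [0.5706, -0.0783, 0.1754]
tool_rot: [-3.142, 0.0, 2.955]
force: [0.8, 0.0, -0.6]
grip_width: -0.0001
finger_force: 0.0
```

Run:
```python
from h import *
o=observe();print(o["position"],o["tool_rot"][2])
for n in("top","scene"):
  im=grab(n,"b0_"+n); print(n,label(n,im,[.6,.172,.09],.097,"green")); print(label(n,im,[.591,-.252,.027],.027,"blue",rad=12))
plan(([.592,-.252,.15],2.95,1,1),([.592,-.252,.04],2.95,1,1))
```

```text
[ 0.570589   -0.0782924   0.17542451] 2.9554545583660943
top ([(array([593.5, 171. ]), array([39., 82.]), np.float32(-0.9))], ((array([592.7, 168.1]), array([48.1, 97.5]), np.float32(1.0)), (268, 184, 18, 33)))
([], ((array([ 586.4, -277.6]), array([ 9.7, 39.4]), np.float32(-10.2)), (419, 194, 5, 13)))
scene ([], ((array([606.4, 163.9]), array([48.6, 99.5]), np.float32(0.5)), (316, 163, 33, 21)))
([(array([ 594.2, -253.5]), array([26.5, 36.3]), np.float32(78.2))], ((array([ 593.9, -254.5]), array([34.6, 58.1]), np.float32(78.1)), (239, 271, 22, 19)))
[-0.1075, -0.3215, 0.0502, -0.0015, -0.0002, -0.0018, 1] x 1
[-0.1076, -0.3208, 0.2702, -0.0015, -0.0002, -0.0018, 1] x 1
```

Emit:
play_rows --pt "-0.04 -0.1 0.02 0 0 0 1" --pt "-0.08 -0.2 0.05 0 0 0 1" --pt "-0.105 -0.29 0.1 0 0 0 1" --pt "-0.105 -0.29 0.15 0 0 0 1" --pt "-0.105 -0.29 0.15 0 0 0 1" --pt "-0.105 -0.29 0.15 0 0 0 1"

```text
clock: 23.75
position: [0.5961, -0.2269, 0.1006]
tool_rot: [3.14, -0.001, 2.959]
force: [-0.1, 0.1, -0.4]
grip_width: 0.0002
finger_force: 0.0
```

Run:
```python
from h import *
o=observe();print(o["position"],o["tool_rot"][2])
plan(([.592,-.253,.08],2.95,1,1),([.592,-.253,.03],2.95,1,1))
```

```text
[ 0.5961143  -0.22692409  0.10058104] 2.9590632481508727
[-0.0014, -0.0528, 0.0411, 0.0006, -0.0002, 0.0043, 1] x 1
[-0.0014, -0.053, 0.1411, 0.0006, -0.0002, 0.0043, 1] x 1
```

Emit:
play_rows --pt "-0.0014 -0.053 0.02 0 0 0.004 1" --pt "-0.0014 -0.053 0.04 0 0 0.004 1" --pt "-0.0014 -0.053 0.09 0 0 0.004 1" --pt "-0.0014 -0.053 0.13 0 0 0.004 1" --pt "-0.0014 -0.053 0.142 0 0 0.004 1" --pt "-0.0014 -0.053 0.146 0 0 0.004 1" --pt "-0.0014 -0.053 0.148 0 0 0.004 1" --pt "-0.0014 -0.053 0.149 0 0 0.004 1" --pt "-0.0014 -0.053 0.149 0 0 0.004 1"

```text
clock: 24.65
position: [0.5922, -0.2546, 0.0264]
tool_rot: [-3.141, 0.001, 2.95]
force: [0.4, -0.3, 0.3]
grip_width: -0.0001
finger_force: 0.0
```

Next to contact (about 1 mm more), then pull.

Emit:
play_rows --pt "0 0 0.001 0 0 0 1" --pt "0 0 0.002 0 0 0 1" --pt "0 0 0.002 0 0 0 1"

```text
clock: 24.95
position: [0.5924, -0.2546, 0.0261]
tool_rot: [-3.141, 0.001, 2.95]
force: [-4.4, -0.1, 15.9]
grip_width: 0.0002
finger_force: 7.7
```

Emit:
play_rows --pt "0.01 0 -0.0005 0 0 0 1" --pt "0.025 0 -0.0005 0 0 0 1" --pt "0.04 0 -0.0005 0 0 0 1" --pt "0.055 0 -0.0005 0 0 0 1" --pt "0.07 0 -0.0005 0 0 0 1" --pt "0.085 0 -0.0005 0 0 0 1" --pt "0.1 0 -0.0005 0 0 0 1"

```text
clock: 25.65
position: [0.5437, -0.245, 0.0261]
tool_rot: [-3.141, 0.003, 2.95]
force: [2.6, -0.4, 9.2]
grip_width: 0.0003
finger_force: 3.9
```

Emit:
play_rows --pt "0.015 0 0 0 0 0 1" --pt "0.03 0 0 0 0 0 1" --pt "0.045 0 0 0 0 0 1" --pt "0.06 0 0 0 0 0 1" --pt "0.075 0 0 0 0 0 1" --pt "0.09 0 0 0 0 0 1" --pt "0.105 0 0 0 0 0 1" --pt "0.12 0 0 0 0 0 1" --pt "0.13 0 0 0 0 0 1" --pt "0.13 0 0 0 0 0 1"

```text
clock: 26.65
position: [0.4793, -0.2327, 0.026]
tool_rot: [-3.141, 0.002, 2.95]
force: [-3.2, 0.6, 15.2]
grip_width: 0.0003
finger_force: 7.6
```

Emit:
play_rows --pt "0 0 -0.05 0 0 0 1" --pt "0.05 0.1 -0.15 0 0 0 0.5" --pt "0.1 0.2 -0.25 0 0 0 0" --pt "0.1 0.3 -0.25 0 0 0 0" --pt "0.1 0.4 -0.25 0 0 0 0" --pt "0.1 0.5 -0.25 0 0 0 0" --pt "0.1 0.5 -0.25 0 0 0 0"

```text
clock: 27.35
position: [0.4778, 0.0251, 0.1511]
tool_rot: [3.141, 0.002, 2.951]
force: [0.4, -1.0, 0.0]
grip_width: 0.0846
finger_force: 0.0
```

Run:
```python
from h import *
print(observe()["position"])
for n in("top","scene"):
  im=grab(n,"b1_"+n); print(n,label(n,im,[.51,-.24,.027],.027,"blue",rad=24)); print(label(n,im,[.473,.023,.027],.027,"orange"))
```

```text
[0.47782658 0.02509056 0.1510656 ]
top ([(array([ 498.4, -236. ]), array([37.8, 84. ]), np.float32(-11.6))], ((array([ 498.5, -234.4]), array([49.4, 97.5]), np.float32(-12.3)), (399, 213, 20, 33)))
([], None)
scene ([(array([ 509.4, -238.4]), array([37. , 83.7]), np.float32(-12.4))], ((array([ 510.7, -240. ]), array([49.5, 97.9]), np.float32(-10.5)), (213, 253, 33, 24)))
([(array([480.5,  22.4]), array([35.7, 81.8]), np.float32(-69.3))], ((array([486.1,  14.4]), array([ 53.8, 116.3]), np.float32(-69.2)), (264, 188, 22, 29)))
```

Run:
```python
from h import *
plan(([.504,-.237,.11],2.934,0,1))
```

```text
[-0.1478, -0.5116, 0.0817, 0.0012, 0.0011, 0.0107, 0] x 1
```

Emit:
play_rows --pt "-0.03 -0.1 0.02 0 0 0.011 0" --pt "-0.06 -0.2 0.04 0 0 0.011 0" --pt "-0.09 -0.3 0.06 0 0 0.011 0" --pt "-0.12 -0.4 0.08 0 0 0.011 0" --pt "-0.148 -0.5 0.08 0 0 0.011 0" --pt "-0.148 -0.51 0.08 0 0 0.011 0" --pt "-0.148 -0.51 0.08 0 0 0.011 0" --pt "-0.148 -0.51 0.08 0 0 0.011 0"

```text
clock: 28.25
position: [0.5014, -0.2418, 0.1102]
tool_rot: [3.141, 0.0, 2.926]
force: [-0.4, 1.1, 0.2]
grip_width: 0.0854
finger_force: 0.0
```

Run:
```python
from h import *
print(observe()["position"])
plan(([.504,-.237,.006],2.934,0,1))
```

```text
[ 0.50143618 -0.24184939  0.11015164]
[-0.0029, 0.0105, 0.2083, 0.0002, 0.0, -0.0038, 0] x 1
```

Emit:
play_rows --pt "-0.003 0.0105 0.06 0 0 -0.004 0" --pt "-0.003 0.0105 0.12 0 0 -0.004 0" --pt "-0.003 0.0105 0.18 0 0 -0.004 0" --pt "-0.003 0.0105 0.208 0 0 -0.004 0" --pt "-0.003 0.0105 0.208 0 0 -0.004 0" --pt "-0.003 0.0105 0.208 0 0 -0.004 0.3" --pt "-0.003 0.0105 0.208 0 0 -0.004 0.5" --pt "-0.003 0.0105 0.208 0 0 -0.004 0.7" --pt "-0.003 0.0105 0.208 0 0 -0.004 0.7" --pt "-0.003 0.0105 0.208 0 0 -0.004 0.7" --newtons 50

```text
clock: 29.25
position: [0.5049, -0.2375, 0.0075]
tool_rot: [-3.141, 0.002, 2.935]
force: [-1.8, 1.3, 11.4]
grip_width: 0.0483
finger_force: 50.9
```

Emit:
play_rows --pt "0 0 0 0 0 0 0.7" --pt "0 0 0 0 0 0 0.7" --newtons 60

```text
clock: 29.45
position: [0.5049, -0.2375, 0.0076]
tool_rot: [-3.141, 0.002, 2.935]
force: [-2.1, 1.0, 12.5]
grip_width: 0.0488
finger_force: 59.9
```

Emit:
play_rows --pt "0 0 -0.04 0 0 0 0.7" --pt "0 0 -0.1 0 0 0 0.7" --pt "0 0 -0.2 0 0 0 0.7" --pt "0 0 -0.3 0 0 0 0.7" --pt "0 0 -0.3 0 0 0 0.7" --pt "0 0 -0.3 0 0 0 0.7"

```text
clock: 30.05
position: [0.5044, -0.2378, 0.1575]
tool_rot: [-3.14, 0.002, 2.934]
force: [-0.6, 0.6, -1.8]
grip_width: 0.0485
finger_force: 64.0
```

Run:
```python
from h import *
print(observe()["position"])
plan(([.486,.1695,.16],3.168,.7,1))
```

```text
[ 0.50436568 -0.23784482  0.15750082]
[0.2036, 0.7897, -0.0066, -0.0008, 0.001, -0.1116, 0.7] x 1
```

Emit:
play_rows --pt "0.02 0.08 -0.006 0 0 -0.01 0.7" --pt "0.04 0.17 -0.006 0 0 -0.02 0.7" --pt "0.06 0.26 -0.006 0 0 -0.03 0.7" --pt "0.08 0.35 -0.006 0 0 -0.04 0.7" --pt "0.1 0.44 -0.006 0 0 -0.05 0.7" --pt "0.12 0.53 -0.006 0 0 -0.06 0.7" --pt "0.15 0.62 -0.006 0 0 -0.08 0.7" --pt "0.18 0.71 -0.006 0 0 -0.1 0.7" --pt "0.195 0.78 -0.006 0 0 -0.112 0.7" --pt "0.195 0.788 -0.006 0 0 -0.112 0.7"

```text
clock: 31.05
position: [0.4881, 0.1731, 0.1586]
tool_rot: [3.14, -0.001, -3.107]
force: [0.0, -0.7, -1.7]
grip_width: 0.049
finger_force: 63.9
```

Emit:
play_rows --pt "0 0 0.03 0 0 0 0.7" --pt "0 0 0.06 0 0 0 0.7" --pt "0 0 0.1 0 0 0 0.7" --pt "0 0 0.12 0 0 0 0.7" --pt "0 0 0.12 0 0 0 0.7"

```text
clock: 31.55
position: [0.4886, 0.1673, 0.0972]
tool_rot: [-3.141, -0.003, -3.114]
force: [-1.7, -0.3, -0.7]
grip_width: 0.0488
finger_force: 63.8
```

Run:
```python
from h import *
print(observe()["position"],observe()["grip_width"])
plan(([.490,.1695,.09],3.168,.7,1),([.490,.1695,.08],3.168,.7,1))
```

```text
[0.4886284  0.16725099 0.09718799] 0.04877538553032994
[-0.0029, 0.0044, 0.0144, -0.0004, -0.0014, 0.0004, 0.7] x 1
[-0.003, 0.0045, 0.0344, -0.0004, -0.0014, 0.0004, 0.7] x 1
```

Emit:
play_rows --pt "-0.003 0.0045 0.008 0 0 0 0.7" --pt "-0.003 0.0045 0.016 0 0 0 0.7" --pt "-0.003 0.0045 0.022 0 0 0 0.7" --pt "-0.003 0.0045 0.026 0 0 0 0.7" --pt "-0.003 0.0045 0.029 0 0 0 0.7" --pt "-0.003 0.0045 0.029 0 0 0 0.7"

```text
clock: 32.15
position: [0.4909, 0.1707, 0.0845]
tool_rot: [-3.142, -0.0, -3.114]
force: [-0.8, 0.1, -1.3]
grip_width: 0.0487
finger_force: 63.9
```

Emit:
play_rows --pt "0 0 0.002 0 0 0 0.7" --pt "0 0 0.004 0 0 0 0.7" --pt "0 0 0.004 0 0 0 0.7"

```text
clock: 32.45
position: [0.491, 0.1707, 0.0826]
tool_rot: [-3.142, 0.0, -3.113]
force: [-0.3, 0.0, 0.4]
grip_width: 0.0487
finger_force: 64.1
```

Emit:
play_rows --pt "0 0 0.002 0 0 0 0.7" --pt "0 0 0.004 0 0 0 0.7" --pt "0 0 0.004 0 0 0 0.7"

```text
clock: 32.75
position: [0.4907, 0.1708, 0.0809]
tool_rot: [-3.141, -0.0, -3.113]
force: [-6.0, -0.8, 12.5]
grip_width: 0.0485
finger_force: 65.6
```

Emit:
play_rows --pt "0 0 -0.001 0 0 0 0.4" --pt "0 0 -0.001 0 0 0 0.25" --pt "0 0 -0.001 0 0 0 0.2" --pt "0 0 -0.06 0 0 0 0.2" --pt "0 0 -0.16 0 0 0 0.2" --pt "0 -0.1 -0.18 0 0 0 0.1" --pt "0 -0.2 -0.18 0 0 0 0" --pt "0 -0.3 -0.18 0 0 0 0" --pt "0 -0.4 -0.18 0 0 0 0" --pt "0 -0.5 -0.18 0 0 0 0"

```text
clock: 33.75
position: [0.4977, -0.0804, 0.1707]
tool_rot: [-3.141, 0.0, -3.114]
force: [1.0, 0.5, -1.2]
grip_width: 0.0857
finger_force: 0.0
```

Run:
```python
from h import *
o=observe();p=o["position"];print(p,o["tool_rot"],o["qpos"])
two("p5",[.545,.18,.09],w=32,hh=24)
for n in("top","scene"):
  im=cv2.imread(f"pics/p5_{n}.png"); print(n,"G",label(n,im,[.6,.172,.09],.097,"green")); print("B",label(n,im,[.49,.17,.09],.097,"blue",rad=18));print("O",label(n,im,[.473,.023,.027],.027,"orange"))
```

```text
[ 0.49768087 -0.08041123  0.17067894] [-3.14135057e+00  3.12774786e-04 -3.11364769e+00] [ 0.77758176  0.59679863 -1.01338036  1.93927786  0.62294185  0.95770406
  1.05954268]
top crop origin [241 192] scale 6.25
scene crop origin [287 140] scale 6.25
top G ([(array([593.5, 171. ]), array([39., 82.]), np.float32(-0.9))], ((array([592.6, 168.8]), array([ 46.6, 100. ]), np.float32(1.0)), (268, 183, 17, 34)))
B ([(array([482.7, 169.1]), array([37.3, 82. ]), np.float32(1.8))], ((array([483.9, 168. ]), array([48.9, 97.1]), np.float32(1.6)), (269, 220, 18, 33)))
O ([(array([468.6,  24.4]), array([36.8, 83.1]), np.float32(-70.0))], ((array([468.1,  25.1]), array([ 49.4, 100.9]), np.float32(-69.5)), (309, 229, 34, 25)))
scene G ([], ((array([606.1, 163.8]), array([ 48.6, 100. ]), np.float32(0.5)), (316, 163, 33, 21)))
B ([], ((array([516. , 131.3]), array([ 84.8, 101.3]), np.float32(30.2)), (286, 158, 34, 20)))
O ([(array([480.4,  22.4]), array([35.9, 81.6]), np.float32(-68.8))], ((array([486.1,  14.4]), array([ 53.8, 116.3]), np.float32(-69.2)), (264, 188, 22, 29)))
```

View pics/p5.png

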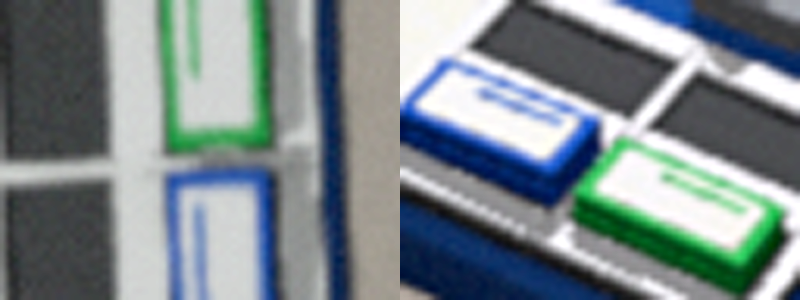

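Run:
```python
from h import *
plan(([.4745,.0236,.12],1.929,0,1))
```

```text
[0.0415, 0.2187, 0.0992, -0.0013, -0.0001, 0.588, 0] x 1
```

Emit:
play_rows --pt "0.005 0.03 0.01 0 0 0.07 0" --pt "0.01 0.06 0.02 0 0 0.14 0" --pt "0.015 0.09 0.03 0 0 0.21 0" --pt "0.02 0.12 0.04 0 0 0.28 0" --pt "0.025 0.15 0.05 0 0 0.35 0" --pt "0.03 0.18 0.06 0 0 0.42 0" --pt "0.035 0.21 0.07 0 0 0.49 0" --pt "0.041 0.219 0.09 0 0 0.56 0" --pt "0.041 0.219 0.099 0 0 0.588 0" --pt "0.041 0.219 0.099 0 0 0.588 0"

```text
clock: 34.85
position: [0.4741, 0.0312, 0.1207]
tool_rot: [-3.141, -0.0, 1.938]
force: [-0.6, 0.7, -0.1]
grip_width: 0.0855
finger_force: 0.0
```

Run:
```python
from h import *
print(observe()["position"])
plan(([.4745,.0236,.007],1.929,0,1))
```

```text
[0.4740749  0.03117925 0.1206843 ]
[-0.0145, -0.0045, 0.2274, -0.0003, -0.0, 0.0044, 0] x 1
```

Emit:
play_rows --pt "-0.0145 -0.0045 0.06 0 0 0.004 0" --pt "-0.0145 -0.0045 0.12 0 0 0.004 0" --pt "-0.0145 -0.0045 0.18 0 0 0.004 0" --pt "-0.0145 -0.0045 0.22 0 0 0.004 0" --pt "-0.0145 -0.0045 0.228 0 0 0.004 0" --pt "-0.0145 -0.0045 0.228 0 0 0.004 0.3" --pt "-0.0145 -0.0045 0.228 0 0 0.004 0.5" --pt "-0.0145 -0.0045 0.228 0 0 0.004 0.7" --pt "-0.0145 -0.0045 0.228 0 0 0.004 0.7" --pt "-0.0145 -0.0045 0.228 0 0 0.004 0.7" --newtons 60

```text
clock: 35.85
position: [0.4756, 0.0231, 0.0084]
tool_rot: [3.14, 0.001, 1.93]
force: [-2.3, -0.5, 12.0]
grip_width: 0.0486
finger_force: 60.6
```

Emit:
play_rows --pt "0 0 0 0 0 0 0.7" --pt "0 0 -0.02 0 0 0 0.7" --pt "0 0 -0.1 0 0 0 0.7" --pt "0 0 -0.2 0 0 0 0.7" --pt "0 0 -0.3 0 0 0 0.7" --pt "0 0 -0.32 0 0 0 0.7" --pt "0 0 -0.32 0 0 0 0.7"

```text
clock: 36.55
position: [0.4757, 0.0227, 0.1694]
tool_rot: [3.138, 0.002, 1.929]
force: [1.1, 0.0, -2.0]
grip_width: 0.0486
finger_force: 63.5
```

Run:
```python
from h import *
print(observe()["position"])
plan(([.487,.2505,.16],3.168,.7,1))
```

```text
[0.47572122 0.02266862 0.1694299 ]
[0.4189, 0.1808, 0.0186, 0.0009, 0.0019, -0.5915, 0.7] x 1
```

Emit:
play_rows --pt "0.04 0.018 0 0 0 -0.068 0.7" --pt "0.09 0.036 0 0 0 -0.136 0.7" --pt "0.14 0.06 0 0 0 -0.204 0.7" --pt "0.19 0.08 0 0 0 -0.272 0.7" --pt "0.24 0.1 0 0 0 -0.34 0.7" --pt "0.29 0.125 0 0 0 -0.408 0.7" --pt "0.34 0.145 0.005 0 0 -0.476 0.7" --pt "0.38 0.165 0.01 0 0 -0.544 0.7" --pt "0.419 0.18 0.018 0 0 -0.5915 0.7" --pt "0.419 0.18 0.018 0 0 -0.5915 0.7"

```text
clock: 37.55
position: [0.4841, 0.2533, 0.1564]
tool_rot: [3.14, -0.003, -3.108]
force: [-1.4, -1.3, -1.1]
grip_width: 0.0486
finger_force: 63.3
```

Emit:
play_rows --pt "0 0 0.03 0 0 0 0.7" --pt "0 0 0.06 0 0 0 0.7" --pt "0 0 0.1 0 0 0 0.7" --pt "0 0 0.12 0 0 0 0.7" --pt "0 0 0.12 0 0 0 0.7"

```text
clock: 38.05
position: [0.4848, 0.2499, 0.0963]
tool_rot: [-3.14, -0.002, -3.115]
force: [-0.1, -0.4, -0.2]
grip_width: 0.0486
finger_force: 63.4
```

Run:
```python
from h import *
o=observe();print(o["position"],o["grip_width"],o["qpos"])
plan(([.488,.2505,.085],3.168,.7,1),([.488,.2505,.08],3.168,.7,1))
```

```text
[0.48476706 0.24990401 0.0962706 ] 0.0486125714575254 [ 0.0490774   0.7557645  -0.9188653   1.88542519  0.76667601  0.90294064
  0.34502644]
[-0.0066, 0.001, 0.0225, -0.0006, -0.0012, -0.0, 0.7] x 1
[-0.0066, 0.0011, 0.0325, -0.0006, -0.0012, -0.0, 0.7] x 1
```

Emit:
play_rows --pt "-0.0065 0.001 0.005 0 0 0 0.7" --pt "-0.0065 0.001 0.012 0 0 0 0.7" --pt "-0.0065 0.001 0.018 0 0 0 0.7" --pt "-0.0065 0.001 0.022 0 0 0 0.7" --pt "-0.0065 0.001 0.026 0 0 0 0.7" --pt "-0.0065 0.001 0.026 0 0 0 0.7"

```text
clock: 38.65
position: [0.4887, 0.2514, 0.0849]
tool_rot: [-3.142, -0.0, -3.115]
force: [0.3, 0.1, -1.2]
grip_width: 0.0484
finger_force: 63.4
```

Emit:
play_rows --pt "0 0 0.002 0 0 0 0.7" --pt "0 0 0.004 0 0 0 0.7" --pt "0 0 0.004 0 0 0 0.7"

```text
clock: 38.95
position: [0.4887, 0.2514, 0.083]
tool_rot: [-3.142, -0.0, -3.115]
force: [-0.3, -0.1, -1.6]
grip_width: 0.0489
finger_force: 63.4
```

Emit:
play_rows --pt "0 0 0.002 0 0 0 0.7" --pt "0 0 0.003 0 0 0 0.7" --pt "0 0 0.003 0 0 0 0.7"

```text
clock: 39.25
position: [0.4887, 0.2514, 0.0815]
tool_rot: [3.142, -0.0, -3.115]
force: [-0.4, -0.1, -0.8]
grip_width: 0.0485
finger_force: 63.4
```

Emit:
play_rows --pt "0 0 0.001 0 0 0 0.7" --pt "0 0 0.002 0 0 0 0.7" --pt "0 0 0.002 0 0 0 0.4" --pt "0 0 0.002 0 0 0 0.25" --pt "0 0 0.002 0 0 0 0.2" --pt "0 0 -0.06 0 0 0 0.2" --pt "0 0 -0.16 0 0 0 0.2" --pt "0 -0.1 -0.18 0 0 0 0.5" --pt "0 -0.2 -0.18 0 0 0 1" --pt "0 -0.3 -0.18 0 0 0 1"

```text
clock: 40.25
position: [0.4928, 0.1009, 0.1721]
tool_rot: [-3.141, 0.001, -3.114]
force: [1.6, -0.3, -1.1]
grip_width: 0.0247
finger_force: 0.0
```

Emit:
play_rows --pt "0 -0.1 0 0 0 0 1" --pt "0 -0.2 0 0 0 0 1" --pt "0 -0.3 0 0 0 0 1" --pt "0 -0.3 0 0 0 0 1"

```text
clock: 40.65
position: [0.4964, -0.0545, 0.1709]
tool_rot: [-3.139, -0.002, -3.124]
force: [-0.4, 1.4, 0.4]
grip_width: 0.0006
finger_force: 0.0
```

Run:
```python
from h import *
o=observe();p=o["position"];print(p)
two("p6",[.535,.22,.09],w=48,hh=36)
for n in("top","scene"):
  im=cv2.imread(f"pics/p6_{n}.png"); print(n,"G",label(n,im,[.6,.172,.09],.097,"green")); print("B",label(n,im,[.49,.17,.09],.097,"blue",rad=18));print("O",label(n,im,[.487,.25,.09],.097,"orange"))
  h,s,v=hsv(im); 
  for c in comps(((h<5)|(h>172))&(s>140)&(v>60),8): (x,y),r=cv2.minEnclosingCircle(c); print("red",x,y,r)
```

```text
[ 0.49641861 -0.05453295  0.17086972]
top crop origin [212 184] scale 4.166666666666667
scene crop origin [275 120] scale 4.166666666666667
top G ([(array([593.5, 171. ]), array([39., 82.]), np.float32(-0.9))], ((array([592.7, 168.8]), array([46.6, 99.9]), np.float32(1.0)), (268, 183, 17, 34)))
B ([(array([482.7, 169. ]), array([37.1, 82.3]), np.float32(2.3))], ((array([483.9, 168. ]), array([49.2, 97.1]), np.float32(1.6)), (269, 220, 18, 33)))
O ([(array([480.4, 248.9]), array([35.7, 83. ]), np.float32(-0.5))], ((array([479.2, 247.4]), array([50.6, 98.6]), np.float32(-0.5)), (242, 222, 18, 34)))
red 208.05172729492188 226.2586212158203 3.424236536026001
scene G ([], ((array([605.7, 163.8]), array([48.6, 99.3]), np.float32(0.5)), (316, 163, 33, 21)))
B ([], ((array([515.7, 131.8]), array([ 84.8, 102.2]), np.float32(31.0)), (286, 158, 34, 20)))
O ([(array([491.5, 244.8]), array([36.1, 80.4]), np.float32(1.3))], ((array([501.1, 224.6]), array([ 66.4, 106.4]), np.float32(15.0)), (300, 140, 32, 19)))
red 343.0 119.0 2.2361679077148438
```

View pics/p6.png

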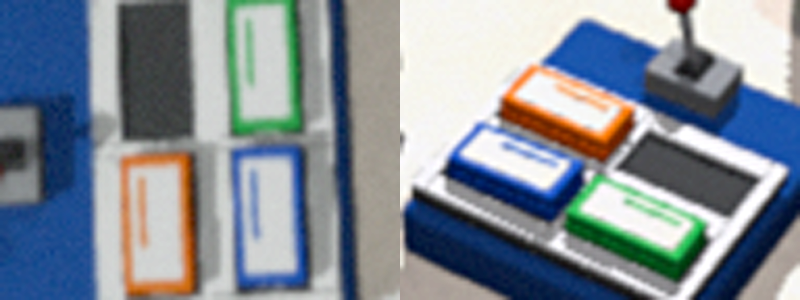

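All three boxes look seated: top-view labels are about 80 mm apart in y and 111 mm in x. I'll probe the +x ends of the blue and orange boxes for height.

Run:
```python
from h import *
plan(([.527,.171,.125],3.168,1,1))
```

```text
[-0.0711, 0.4374, 0.0932, 0.0001, 0.0, -0.001, 1] x 1
```

Emit:
play_rows --pt "-0.02 0.1 0 0 0 0 1" --pt "-0.03 0.2 0 0 0 0 1" --pt "-0.05 0.3 0.03 0 0 0 1" --pt "-0.071 0.4 0.06 0 0 0 1" --pt "-0.071 0.44 0.092 0 0 0 1" --pt "-0.071 0.44 0.092 0 0 0 1" --pt "-0.071 0.44 0.092 0 0 0 1" --pt "-0.071 0.44 0.092 0 0 0 1"

```text
clock: 41.55
position: [0.5263, 0.1734, 0.1259]
tool_rot: [-3.141, 0.0, -3.114]
force: [0.1, -0.1, 0.4]
grip_width: 0.0
finger_force: 0.0
```

Run:
```python
from h import *
print(observe()["position"])
plan(([.527,.171,.0985],3.168,1,1),([.525,.250,.0985],3.168,1,1))
```

```text
[0.52631555 0.17343392 0.12590221]
[-0.0012, -0.0049, 0.0548, -0.0001, 0.0001, 0.0005, 1] x 1
[-0.0015, 0.1532, 0.0548, -0.0001, 0.0001, 0.0005, 1] x 1
```

Emit:
play_rows --pt "0 -0.005 0.02 0 0 0 1" --pt "0 -0.005 0.04 0 0 0 1" --pt "0 -0.005 0.044 0 0 0 1" --pt "0 -0.005 0.048 0 0 0 1" --pt "0 -0.005 0.05 0 0 0 1" --pt "0 -0.005 0.05 0 0 0 1"

```text
clock: 42.15
position: [0.5265, 0.1708, 0.1008]
tool_rot: [-3.141, 0.0, -3.115]
force: [-1.7, -2.5, 3.6]
grip_width: -0.0001
finger_force: 2.0
```

Emit:
play_rows --pt "0 0 0.002 0 0 0 1" --pt "0 0 0.004 0 0 0 1" --pt "0 0 0.004 0 0 0 1"

```text
clock: 42.45
position: [0.5267, 0.171, 0.1002]
tool_rot: [-3.141, 0.001, -3.115]
force: [-9.5, -6.9, 31.7]
grip_width: 0.0002
finger_force: 16.2
```

Emit:
play_rows --pt "0 0 0.001 0 0 0 1" --pt "0 0 0.002 0 0 0 1" --pt "0 0 0.003 0 0 0 1" --pt "0 0 0.003 0 0 0 1"

```text
clock: 42.85
position: [0.5269, 0.1711, 0.0998]
tool_rot: [-3.14, 0.002, -3.115]
force: [-15.8, -11.4, 55.5]
grip_width: -0.0001
finger_force: 28.3
```

The blue box's +x end is about 4 mm high, so it is still on the cross rib. I'll ease off and drag it toward -x until it drops.

Emit:
play_rows --pt "0 0 -0.003 0 0 0 1" --pt "0 0 -0.0055 0 0 0 1" --pt "0 0 -0.0055 0 0 0 1" --pt "0.002 0 -0.0055 0 0 0 1" --pt "0.004 0 -0.0055 0 0 0 1" --pt "0.004 0 -0.0055 0 0 0 1"

```text
clock: 43.45
position: [0.5248, 0.171, 0.1003]
tool_rot: [3.141, 0.001, -3.115]
force: [-0.5, -0.8, 0.5]
grip_width: -0.0005
finger_force: 0.0
```

Emit:
play_rows --pt "0.001 0 0 0 0 0 1" --pt "0.002 0 0 0 0 0 1" --pt "0.002 0 0 0 0 0 1"

```text
clock: 43.75
position: [0.5233, 0.1708, 0.0997]
tool_rot: [-3.142, -0.0, -3.114]
force: [-0.4, -0.1, 0.7]
grip_width: 0.0001
finger_force: 0.0
```

Emit:
play_rows --pt "0 0 0.002 0 0 0 1" --pt "0 0 0.004 0 0 0 1" --pt "0 0 0.004 0 0 0 1"

```text
clock: 44.05
position: [0.5234, 0.1708, 0.0976]
tool_rot: [-3.142, -0.0, -3.115]
force: [0.4, -0.4, -0.7]
grip_width: -0.0003
finger_force: 0.0
```

Emit:
play_rows --pt "0 0 0.001 0 0 0 1" --pt "0 0 0.002 0 0 0 1" --pt "0 0 0.002 0 0 0 1"

```text
clock: 44.35
position: [0.5235, 0.1708, 0.0967]
tool_rot: [3.142, -0.0, -3.115]
force: [0.1, -0.5, 0.2]
grip_width: -0.0001
finger_force: 0.0
```

Emit:
play_rows --pt "0 0 0.001 0 0 0 1" --pt "0 0 0.002 0 0 0 1" --pt "0 0 0.002 0 0 0 1"

```text
clock: 44.65
position: [0.5236, 0.1709, 0.0961]
tool_rot: [-3.142, 0.0, -3.115]
force: [-1.1, -1.2, 6.8]
grip_width: -0.0003
finger_force: 3.2
```

Blue has dropped in. I'll centre it a little and then probe orange.

Emit:
play_rows --pt "0.0015 0 0 0 0 0 1" --pt "0.003 0 0 0 0 0 1" --pt "0.003 0 0 0 0 0 1" --pt "0.003 0 -0.03 0 0 0 1" --pt "0.003 0.08 -0.04 0 0 0 1" --pt "0.003 0.158 -0.04 0 0 0 1" --pt "0.003 0.158 -0.04 0 0 0 1" --pt "0.003 0.158 -0.03 0 0 0 1" --pt "0.003 0.158 -0.02 0 0 0 1" --pt "0.003 0.158 -0.014 0 0 0 1"

```text
clock: 45.65
position: [0.5199, 0.2485, 0.1022]
tool_rot: [-3.141, -0.001, -3.116]
force: [-0.5, -0.5, -0.4]
grip_width: -0.0003
finger_force: 0.0
```

Emit:
play_rows --pt "0 0 0.002 0 0 0 1" --pt "0 0 0.004 0 0 0 1" --pt "0 0 0.004 0 0 0 1"

```text
clock: 45.95
position: [0.5199, 0.2495, 0.1008]
tool_rot: [-3.142, -0.0, -3.115]
force: [0.1, -0.1, -0.1]
grip_width: -0.0004
finger_force: 0.0
```

Emit:
play_rows --pt "0 0 0.002 0 0 0 1" --pt "0 0 0.003 0 0 0 1" --pt "0 0 0.003 0 0 0 1"

```text
clock: 46.25
position: [0.5198, 0.2497, 0.0993]
tool_rot: [3.142, -0.0, -3.115]
force: [0.5, -0.0, 0.5]
grip_width: -0.0002
finger_force: 0.0
```

Emit:
play_rows --pt "0 0 0.002 0 0 0 1" --pt "0 0 0.004 0 0 0 1" --pt "0 0 0.004 0 0 0 1"

```text
clock: 46.55
position: [0.5198, 0.2497, 0.0972]
tool_rot: [-3.142, -0.0, -3.115]
force: [-0.6, 0.3, 0.2]
grip_width: 0.0001
finger_force: 0.0
```

Emit:
play_rows --pt "0 0 0.001 0 0 0 1" --pt "0 0 0.002 0 0 0 1" --pt "0 0 0.002 0 0 0 1"

```text
clock: 46.85
position: [0.5198, 0.2497, 0.0962]
tool_rot: [-3.142, -0.0, -3.115]
force: [0.8, 0.1, 0.6]
grip_width: -0.0001
finger_force: 0.0
```

Orange is seated as well. I'll retreat past the -x side of the lever for the final check before switching.

Emit:
play_rows --pt "0 0 -0.05 0 0 0 1" --pt "0 0 -0.14 0 0 0 1" --pt "0.05 -0.1 -0.2 0 0 0 1" --pt "0.05 -0.2 -0.2 0 0 0 1" --pt "0.05 -0.3 -0.2 0 0 0 1" --pt "0.05 -0.4 -0.2 0 0 0 1" --pt "0.05 -0.5 -0.2 0 0 0 1" --pt "0.05 -0.6 -0.2 0 0 0 1"

```text
clock: 47.65
position: [0.5024, -0.0419, 0.1965]
tool_rot: [-3.141, 0.0, -3.115]
force: [1.6, 0.1, 0.2]
grip_width: -0.0002
finger_force: 0.0
```

Run:
```python
from h import *
o=observe();p=o["position"];print(p)
im=grab("top","f_top"); im2=grab("scene","f_scene"); n="top"
for q,c in(([.6,.172,.09],"green"),([.487,.17,.09],"blue"),([.487,.25,.09],"orange")): print(c,label(n,im,q,.097,c,rad=20))
h,s,v=hsv(im)
for c in comps(((h<5)|(h>172))&(s>140)&(v>60),8): (x,y),r=cv2.minEnclosingCircle(c); print("red top",x,y,r,onz("top",x,y,.14))
h,s,v=hsv(im2)
for c in comps(((h<5)|(h>172))&(s>140)&(v>60),6): (x,y),r=cv2.minEnclosingCircle(c); print("red scene",x,y,r,onz("scene",x,y,.14))
```

```text
[ 0.50238152 -0.04191097  0.19654205]
green ([(array([593.5, 171. ]), array([39., 82.]), np.float32(-0.9))], ((array([592.7, 168.8]), array([46.6, 97.5]), np.float32(1.0)), (268, 184, 17, 33)))
blue ([(array([481.4, 169.3]), array([37.5, 83.5]), np.float32(1.8))], ((array([480.6, 168.1]), array([49. , 98.3]), np.float32(1.5)), (269, 221, 18, 34)))
orange ([(array([480.4, 248.9]), array([35.7, 83. ]), np.float32(-0.5))], ((array([479.2, 247.4]), array([50.6, 98.6]), np.float32(-0.5)), (242, 222, 18, 34)))
red top 208.05172729492188 226.2586212158203 3.424236536026001 [0.51612512 0.36350357 0.14      ]
red scene 343.0 119.0 2.2361679077148438 [0.52339156 0.36511007 0.14      ]
```

Run:
```python
from h import *
plan(([.455,.30,.2],3.168,1,1),([.455,.364,.2],3.168,1,1),([.455,.364,.122],3.168,1,1))
```

```text
[0.0823, 0.6953, -0.0102, -0.0011, -0.0007, -0.0041, 1] x 1
[0.08, 0.8232, -0.0105, -0.0011, -0.0007, -0.0041, 1] x 1
[0.0798, 0.8236, 0.1455, -0.0011, -0.0007, -0.0041, 1] x 1
```

Emit:
play_rows --pt "0.02 0.09 -0.01 0 0 0 1" --pt "0.04 0.18 -0.01 0 0 0 1" --pt "0.06 0.27 -0.01 0 0 0 1" --pt "0.08 0.36 -0.01 0 0 0 1" --pt "0.08 0.45 -0.01 0 0 0 1" --pt "0.08 0.54 -0.01 0 0 0 1" --pt "0.08 0.63 -0.01 0 0 0 1" --pt "0.08 0.72 -0.01 0 0 0 1" --pt "0.08 0.8 -0.01 0 0 0 1" --pt "0.08 0.823 -0.01 0 0 0 1"

```text
clock: 48.75
position: [0.4497, 0.3751, 0.2015]
tool_rot: [3.139, -0.001, -3.11]
force: [-0.2, -0.9, -0.7]
grip_width: 0.0001
finger_force: 0.0
```

Emit:
play_rows --pt "0 0 0.05 0 0 0 1" --pt "0 0 0.1 0 0 0 1" --pt "0 0 0.145 0 0 0 1" --pt "0 0 0.155 0 0 0 1" --pt "0 0 0.155 0 0 0 1"

```text
clock: 49.25
position: [0.4513, 0.3704, 0.1237]
tool_rot: [-3.141, -0.001, -3.115]
force: [0.1, 1.1, 0.5]
grip_width: -0.0002
finger_force: 0.0
```

Run:
```python
from h import *
print(observe()["position"],observe()["force"])
plan(([.53,.364,.122],3.168,1,1),([.555,.364,.122],3.168,1,1))
```

```text
[0.45132988 0.37035031 0.12366528] [0.12802378 1.09876088 0.45737689]
[-0.1569, -0.0169, 0.0032, -0.0002, -0.0004, 0.0003, 1] x 1
[-0.2069, -0.0183, 0.0032, -0.0002, -0.0004, 0.0003, 1] x 1
```

Emit:
play_rows --pt "-0.02 -0.013 0 0 0 0 1" --pt "-0.04 -0.014 0 0 0 0 1" --pt "-0.06 -0.015 0 0 0 0 1" --pt "-0.08 -0.016 0 0 0 0 1" --pt "-0.1 -0.016 0 0 0 0 1" --pt "-0.12 -0.016 0 0 0 0 1" --pt "-0.14 -0.017 0 0 0 0 1" --pt "-0.16 -0.017 0 0 0 0 1" --pt "-0.175 -0.017 0 0 0 0 1" --pt "-0.185 -0.017 0 0 0 0 1"

```text
clock: 50.25
position: [0.5448, 0.3644, 0.1236]
tool_rot: [-3.141, -0.0, -3.115]
force: [-0.9, 0.3, -1.1]
grip_width: 0.0002
finger_force: 0.6
```

Emit:
play_rows --pt "-0.005 0 0 0 0 0 1" --pt "-0.01 0 0 0 0 0 1" --pt "-0.015 0 0 0 0 0 1" --pt "-0.02 0 0 0 0 0 1" --pt "-0.02 0 0 0 0 0 1"

```text
clock: 50.75
position: [0.5482, 0.3649, 0.1232]
tool_rot: [-3.138, -0.01, -3.111]
force: [-37.7, -10.6, 13.9]
grip_width: 0.0002
finger_force: 19.3
```

The lever is against its stop. I'll back away and verify.

Emit:
play_rows --pt "0.03 0 0 0 0 0 1" --pt "0.08 0 0 0 0 0 1" --pt "0.14 0 0 0 0 0 1" --pt "0.16 0 -0.08 0 0 0 1" --pt "0.16 0 -0.16 0 0 0 1" --pt "0.12 -0.1 -0.2 0 0 0 1" --pt "0.1 -0.2 -0.2 0 0 0 1" --pt "0.08 -0.3 -0.2 0 0 0 1" --pt "0.08 -0.4 -0.2 0 0 0 1" --pt "0.08 -0.5 -0.2 0 0 0 1"

```text
clock: 51.75
position: [0.5207, 0.1206, 0.224]
tool_rot: [-3.141, 0.001, -3.114]
force: [1.2, -0.3, -0.0]
grip_width: -0.0002
finger_force: 0.0
```

Emit:
play_rows --pt "0 -0.1 0 0 0 0 1" --pt "0 -0.2 0 0 0 0 1" --pt "0 -0.3 0 0 0 0 1" --pt "0 -0.3 0 0 0 0 1" --pt "0 -0.3 0 0 0 0 1" --pt "0 -0.3 0 0 0 0 1"

```text
clock: 52.35
position: [0.5248, -0.0262, 0.2241]
tool_rot: [3.141, 0.001, -3.113]
force: [-0.2, -0.1, 0.6]
grip_width: 0.0002
finger_force: 0.0
```

Run:
```python
from h import *
o=observe();print(o["position"],o["clock"])
two("z",[.53,.25,.09],w=48,hh=36)
im=cv2.imread("pics/z_top.png");n="top"
for q,c in(([.6,.172,.09],"green"),([.487,.17,.09],"blue"),([.487,.25,.09],"orange")): print(c,label(n,im,q,.097,c,rad=20))
for n in("top","scene"):
  h,s,v=hsv(cv2.imread(f"pics/z_{n}.png"))
  for c in comps(((h<5)|(h>172))&(s>140)&(v>60),6): (x,y),r=cv2.minEnclosingCircle(c); print("red",n,x,y,onz(n,x,y,.135))
```

```text
[ 0.52483529 -0.02623729  0.22407942] 52.35
top crop origin [202 186] scale 4.166666666666667
scene crop origin [278 114] scale 4.166666666666667
green ([(array([593.4, 168. ]), array([39., 82.]), np.float32(-0.9))], ((array([593.2, 168.8]), array([49.7, 98.3]), np.float32(1.3)), (268, 183, 18, 34)))
blue ([(array([481.3, 169.3]), array([37.5, 83.7]), np.float32(1.8))], ((array([480.6, 167.9]), array([48.4, 98.5]), np.float32(1.7)), (269, 221, 18, 34)))
orange ([(array([480.4, 248.9]), array([35.7, 83. ]), np.float32(-0.5))], ((array([479.1, 247.4]), array([50.6, 98.5]), np.float32(-0.5)), (242, 222, 18, 34)))
red top 208.05172729492188 209.2586212158203 [0.56610183 0.36474833 0.135     ]
red scene 356.0 126.0 [0.57545733 0.36362009 0.135     ]
```

View pics/z.png

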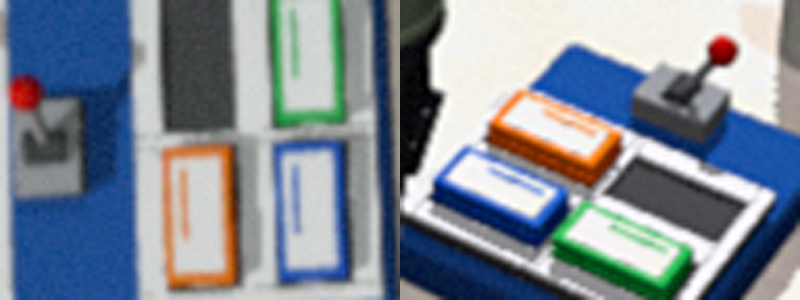

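The picture shows all three boxes flat in their pockets, orange at about (249,237), blue at (277,236) and green at (276,200) in the top view. The red ball has moved to about (208,209), on the +x side, and the arm is clear. Handing in.

```bash
python3 -c "
from workcell import *
print(job_done())"
```

```text
the job is handed in; nothing more can be done
None
```

I handed the job in: the orange, blue and green boxes (there was no red one) sit label up in their own pockets, and the lever is over against its far stop; the hand-in call returned no verdict.

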